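Pack the tasting-stall kit

TASK

Pack the kit for the tasting stall into the cardboard tray: the white cup into the white insert, the white bottle with the blue cap into the blue insert, and the coffee tamper that stands in front of the bag sealer into the black insert with the square opening, each standing upright right down on the tray's floor. Set them down rather than dropping them, and leave the green cup and the bottle with the orange cap standing where they are.

Things in the scene. Friction and masses are not known exactly. Their poses are not given: they have to be found in the camera images.
- tray: Shallow cardboard tray, 102 (x) by 295 mm (y), on four feet, fixed; inner floor 20 mm, rim 40 mm above the bench. Origin: middle of its footprint on the bench; x across it, away from the robot, y along it, z up. Three inserts lie in it along y, 95 mm apart, in changing order. Two grinders 0.56 m tall stand behind it, near faces about 75 to 105 mm from its centre line: swing past on the robot's side of them.
- cup_insert_floor (a point): White insert, 93 by 93 mm, 18 mm thick, lying fixed in the tray with its top 38 mm above the bench, with a round opening of 70 mm diameter, for the white cup. The point is the middle of the opening on the tray's inner floor, 20 mm above the bench; x points across the tray, y along it, z up.
- bottle_insert_floor (a point): Blue insert, 93 by 93 mm, 18 mm thick, lying fixed in the tray with its top 38 mm above the bench, with a round opening of 66 mm diameter, for the bottle with the blue cap. The point is the middle of the opening on the tray's inner floor, 20 mm above the bench; x points across the tray, y along it, z up.
- tamper_insert_floor (a point): Black insert, 93 by 93 mm, 18 mm thick, lying fixed in the tray with its top 38 mm above the bench, with a square opening of 74 mm, for the tamper. The point is the middle of the opening on the tray's inner floor, 20 mm above the bench; x points across the tray, y along it, z up.
- white_cup_mid (a point): White cup, round, stiff, standing mouth up: 64 mm diameter at the rim, 48 mm at the foot, 64 mm high, 25 to 40 g; can be gripped across the outside, 45 mm above its foot (about 59 mm there). The point is at its centre, half-way up; z is up as it stands.
- bottle_mid (a point): Small white bottle with a blue cap, 49 mm diameter up to 75 mm, cap 34 mm diameter, 96 mm high in all, 0.1 to 0.16 kg; grip it round the body. The point is at its centre, half-way up; z is up as it stands.
- tamper_mid (a point): White-grey steel coffee tamper standing on its round foot of 58 mm diameter (13 mm thick), with a knob handle of up to 34 mm diameter above it; 78 mm high, 0.3 to 0.5 kg. Grip the handle, about 50 mm above the foot's underside. It stands on the robot's side of the turquoise bag sealer; another tamper far behind it is not meant. The point is at its centre, half-way up; z is up as it stands.
- green_cup_mid (a point): Green cup of the same shape as the white one (64 mm diameter, 64 mm high), not part of the kit; stays where it is. The point is at its centre, half-way up; z is up as it stands.
- orange_bottle_mid (a point): Small white bottle with an orange cap, 49 mm diameter, 96 mm high, not part of the kit; stays where it is. The point is at its centre, half-way up; z is up as it stands.
There are look-alikes about, which are no part of the job. What is shaped like the part that bears white_cup_mid but red is not meant.

How it is judged:
By the outcome, as a careful person would: the job done as asked, in the order asked, and still so for the second after the job is handed in, with the robot touching nothing.
It also fails if it takes over 112 s, if anything falls off the work surface, if the arm or the gripper's body presses on something with over 40 N, if the wrist force passes 120 N, or if a joint passes its speed limit or range.

ROBOT

A 6-joint arm with a two-finger parallel gripper is mounted at the origin on a cart in front of the work surface, level with it; the furniture and walls round the work are solid. World frame = base frame: x ahead of the robot, y to its left, z up, the work surface at z = 0. Lengths are in m, angles in rad, forces in N, time in s.
With the tool pointing down it reaches from about 0.425 to 0.95 m from the base axis. Payload 3.5 kg.
Tool frame: the origin (TCP) lies on the centre line of the jaws, within the pads' length; the fingertips stand 14 mm ahead of it and the grasp point (between the pads) lies 5 mm behind it (tips_ahead is the distance from the TCP to the fingertips, in m); y points along the fingers, z is the direction in which the jaws open and shut, and the axes are right-handed (so a half turn about y gives the same grasp; the last joint's range is limited). The gripper opens to 85 mm and grips with 20 to 120 N. Pads are 22 mm wide; open, the fingers measure 114 mm over their backs; the gripper's body (76 mm by 85 mm) begins 54 mm behind the grasp point. The pads swing forward as they close: fully open they stand 13 mm farther back than shut.
Start: joints at [-1.334, 0.286, 1.577, -0, 1.279, -0.15], TCP at [0.255, -0.625, 0.245] pointing down, gripper open.
Joint ranges: [-2.77, 2.77], [-0.9, 2.22], [0.21, 2.48], [-1.53, 4.67], [0.24, 2.81], [-2.84, 2.84]. Speed limits (rad/s): [2.79, 2.79, 3.14, 3.14, 3.14, 3.14].

INTERFACE

Orientations are given as a unit quaternion [x, y, z, w].
In Python, from plant import get_state, read_camera, sign_off, tips_ahead gives the robot as it stands.
- The arm moves only by the tool send_rows, never from a script. Its argument "plan" is a list of rows, each a list of 2 entries, a list of its own where there are three numbers: the shift along the tool's x, y, z in units of 12 cm (1.0 is 12 cm), then the turn, a rotation vector about the tool's x, y, z in units of 360 degrees (1.0 is 360 degrees). In form: [[[tx, ty, tz], [rx, ry, rz]], ...]. A call has 1 to 12 rows; each row shifts and turns the commanded pose from where the row before left it, along the tool's axes as they then stand; what a row does not reach is not made up. A row lasts 1/10 s, in which the tool goes at most 50 mm and 8.59 degrees, less where a joint would pass 70% of its speed; a pose out of reach is approached as far as the arm can. A call with a number of a shift or a turn outside -1 to 1 is refused whole. A call with a gripper value outside its range is refused whole. "gripper" is the closure, from 0 (fully open) to 1 (shut), set as the call begins (left out, the last holds). The fingers move at their own pace and stop on an object; "grip_force" is the grip in N (left out, the last holds). Time passes only in rows, so rows that do not move let the fingers close. It gives the time, the measured TCP pose, the force and the opening at its end, in the units of the state.
- get_state(): the state, without advancing time (a new reading comes with each control period).
- read_camera(name): name is "scene" or "top" or "wrist"; returns a dict with "img" (420x560x3 uint8, blue, green, red), "fx", "fy", "cx", "cy" (pixels), "D" ([k1, k2, p1, p2, k3] as OpenCV has them; the pictures are not rectified), "world_from_camera" (4x4, takes a point from camera to world coordinates); the wrist camera has in their place "mount" (4x4, takes a point from camera to tool coordinates, whose origin is the TCP and whose axes are the tool frame's). Camera axes: x right, y down, z forward; pixel columns grow to the right and rows downward; lengths in m; the calibration is good to about 2 mm. A picture is of the moment at which its call begins: read the wrist's pose just before it. There is no depth.
- sign_off(): hands the job in, once; it reports no verdict.
The state is a dict: "time": time; "qpos": joint angles; "dq": joint speeds; "joint_efforts": joint torques, N m; "eef_pos": TCP position; "tcp_rot": TCP orientation; "contact_force": force on the tool from outside, world axes, zero at the start; "wrist_torque": the same for the moment, N m; "opening": opening from 0.0 (shut) to 1.0 (fully open).
Only numpy, scipy, OpenCV 4.12 (cv2) and the standard library are available. Lean on these libraries where they do the work, as an engineer would, in place of code of your own. Each camera call takes 0.05 s, during which the arm holds its last target. There are 200 camera calls.

## Working session

There is one attempt and no reset: what is moved stays moved. The work goes in short steps, Python scripts to look and compute and a tool call to move; the robot and the scene stay as the last step left them, time stands still between calls to the robot, and variables do not carry over. Pictures are saved under pics/ and viewed, about 12 in all and at most 16, crops included, and the job is handed in when it is done.

Besides the shell and the picture viewer there is one more tool, called as name(argument=value, ...), one argument or row to a line, values as JSON. send_rows: Moves the arm, as the interface text tells. Its arguments: {"type":"object","properties":{"plan":{"type":"array"},"gripper":{"type":"number"},"grip_force":{"type":"number"}},"required":["plan"]}

```bash
ls; mkdir -p pics
python3 - <<'E'
from plant import *
import cv2,numpy as np
np.set_printoptions(precision=4,suppress=True)
s=get_state(); print(s); print(tips_ahead)
for n in ["scene","top"]:
    c=read_camera(n); cv2.imwrite(f"pics/{n}0.png",cv2.resize(c["img"],(800,600),interpolation=cv2.INTER_CUBIC)); cv2.imwrite(f"raw_{n}.png",c["img"])
    print(n,c["fx"],c["fy"],c["cx"],c["cy"],c["D"],c["world_from_camera"])
c=read_camera("wrist");print(c["mount"],c["fx"])
E
```

```text
pics
{'time': 0.0, 'qpos': array([-1.334 ,  0.2872,  1.5782,  0.    ,  1.2786, -0.15  ]), 'dq': array([-0.0007,  0.0016, -0.0012, -0.    , -0.0005,  0.001 ]), 'joint_efforts': array([ -0.0002, -40.5981, -29.2624,  -0.0002,   0.0059,   0.    ]), 'eef_pos': array([ 0.2545, -0.6245,  0.244 ]), 'tcp_rot': array([-0.1359,  0.6947, -0.6931,  0.1359]), 'contact_force': array([0.3492, 0.9527, 0.1337]), 'wrist_torque': array([-0.0089,  0.0348,  0.0096]), 'opening': 1.000519929964472}
0.014
scene 382.072557124136 382.072557124136 286.9802956559026 209.24009565814373 [-0.0087  0.      0.      0.      0.    ] [[ 0.4473 -0.397   0.8014 -0.4874]
 [-0.894  -0.1741  0.4128 -0.6786]
 [-0.0243 -0.9012 -0.4328  0.5838]
 [ 0.      0.      0.      1.    ]]
top 506.91658341189543 506.91658341189543 280.2040870908319 203.07113612596422 [-0.1198  0.      0.      0.      0.    ] [[ 0.0179 -0.9841  0.1765  0.2549]
 [-0.9998 -0.0173  0.0052 -0.1937]
 [-0.0021 -0.1766 -0.9843  1.5278]
 [ 0.      0.      0.      1.    ]]
[[ 0.0002  0.9526  0.3044 -0.0789]
 [-0.0002 -0.3044  0.9526 -0.1294]
 [ 1.     -0.0002  0.0001  0.0001]
 [ 0.      0.      0.      1.    ]] 358.109351583794
```

View pics/scene0.png

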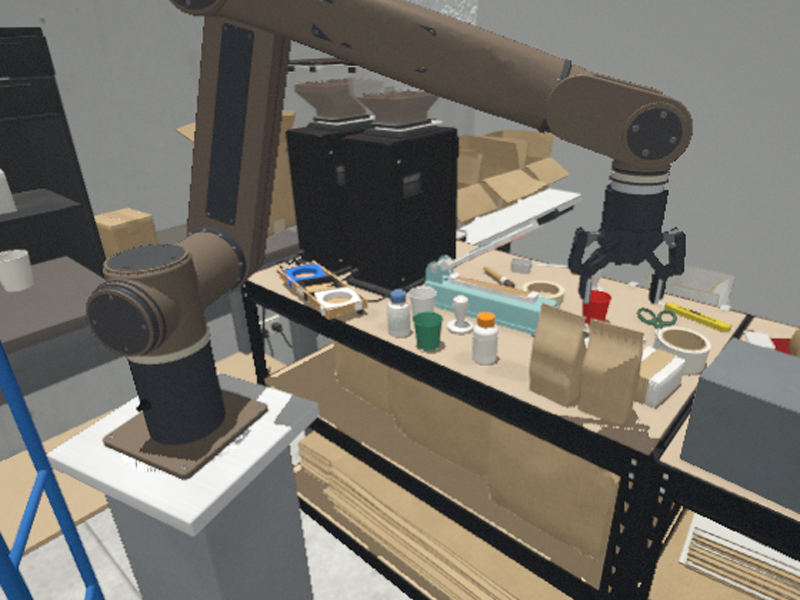

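View pics/top0.png

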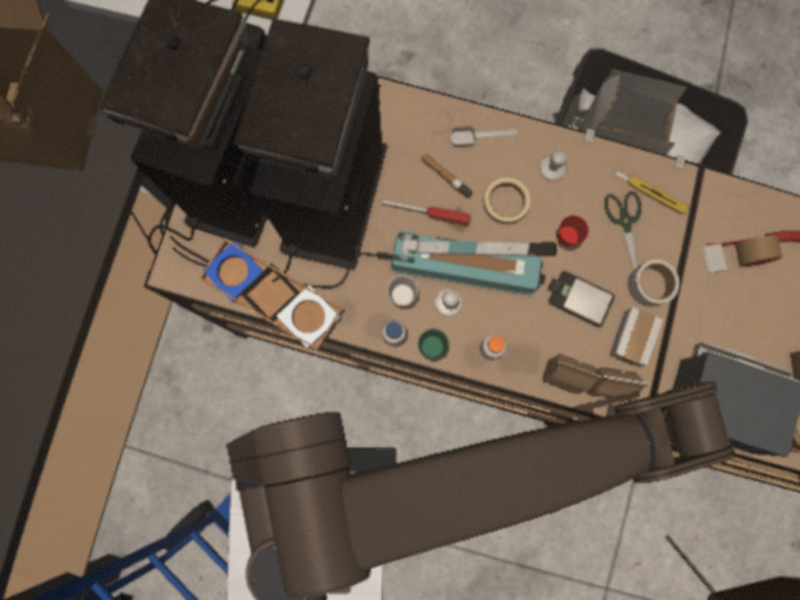

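The scene shows the white cup at (424,300), the blue-cap bottle at (399,312), the green cup at (428,331), the tamper in front of the turquoise sealer at (461,313) and the orange bottle at (484,340). In the top view the cup is at (403,292), the bottle cap at (394,332), the tamper at (449,301) and another tamper behind the sealer at (555,165). That view also shows the blue insert at (232,271), the black one at (270,290) and the white one at (308,316). Next I'll work out coarse positions.

```bash
cat > h.py <<'E'
from plant import *
import cv2,numpy as np
from scipy.spatial.transform import Rotation as R
np.set_printoptions(precision=4,suppress=True)
def cam(n):
    s=get_state(); c=read_camera(n)
    if n=="wrist":
        T=np.eye(4);T[:3,:3]=R.from_quat(s["tcp_rot"]).as_matrix();T[:3,3]=s["eef_pos"]; c["world_from_camera"]=T@c["mount"]
    c["K"]=np.array([[c["fx"],0,c["cx"]],[0,c["fy"],c["cy"]],[0,0,1.]]); return c
def plane(c,uv,z):
    uv=np.array(uv,float).reshape(-1,1,2)
    p=cv2.undistortPoints(uv,c["K"],np.array(c["D"],float)).reshape(-1,2)
    W=c["world_from_camera"]; d=np.c_[p,np.ones(len(p))]@W[:3,:3].T; o=W[:3,3]
    return o+d*((z-o[2])/d[:,2])[:,None]
def proj(c,P):
    Wi=np.linalg.inv(c["world_from_camera"])
    return cv2.projectPoints(np.array(P,float).reshape(-1,1,3),cv2.Rodrigues(Wi[:3,:3])[0],Wi[:3,3],c["K"],np.array(c["D"],float))[0].reshape(-1,2)
def go(x,y,z,jaw):
    """remaining shift (tool axes, units) and turn for target TCP, jaw = heading of tool z (rad, mod pi)"""
    s=get_state(); M=R.from_quat(s["tcp_rot"])
    best=None
    for j in (jaw,jaw+np.pi):
        zt=np.array([np.cos(j),np.sin(j),0]);yt=np.array([0,0,-1.]);xt=np.cross(yt,zt)
        r=(M.inv()*R.from_matrix(np.c_[xt,yt,zt])).as_rotvec()
        if best is None or np.linalg.norm(r)<np.linalg.norm(best): best=r
    d=M.inv().apply(np.array([x,y,z])-s["eef_pos"])
    print("shift units",d/0.12,"mm",np.linalg.norm(d)*1e3,"turn units",best/(2*np.pi),"deg",np.rad2deg(np.linalg.norm(best)),"q6",s["qpos"][5],"M x,z axes",M.as_matrix()[:,0],M.as_matrix()[:,2])
E
python3 - <<'E'
from h import *
c=cam("top"); k=1.4286
for n,u,z in [("cup",(403,292),.064),("bottle",(394,332),.096),("tamper",(449,301),.078),("green",(433,344),.064),("orange",(494,346),.096),("red",(573,232),.064),("blueins",(234,271),.02),("blackins",(271,291),.02),("whiteins",(309,316),.02)]:
    p=plane(c,np.array(u)/k,z)[0]; print(n,p, "reach",np.hypot(*p[:2]))
E
```

```text
cup [ 0.5136 -0.1916  0.064 ] reach 0.5481435398651344
bottle [ 0.4268 -0.1751  0.096 ] reach 0.4613548343684276
tamper [ 0.4942 -0.2853  0.078 ] reach 0.5706173020692568
green [ 0.4075 -0.2543  0.064 ] reach 0.4803730964367166
orange [ 0.4022 -0.3743  0.096 ] reach 0.5493738742638055
red [ 0.6477 -0.5462  0.064 ] reach 0.8472454195726901
blueins [0.5606 0.1709 0.02  ] reach 0.5860686398543831
blackins [0.5186 0.0888 0.02  ] reach 0.5261057374070772
whiteins [0.4665 0.0056 0.02  ] reach 0.46655177053398655
```

Run:
```python
from h import *
for j in (105,90,75): go(.49,-.22,.30,np.deg2rad(j))
```

```text
shift units [-3.0895 -0.4586 -2.3842] mm 471.52047969248247 turn units [ 0.0002  0.0199 -0.    ] deg 7.161436909782665 q6 -0.15000318956584086 M x,z axes [-0.9261 -0.3772 -0.0002] [ 0.3772 -0.9261 -0.0015]
shift units [-3.0895 -0.4586 -2.3842] mm 471.52047969248247 turn units [0.0002 0.0616 0.    ] deg 22.16107477298788 q6 -0.15000318956584086 M x,z axes [-0.9261 -0.3772 -0.0002] [ 0.3772 -0.9261 -0.0015]
shift units [-3.0895 -0.4586 -2.3842] mm 471.52047969248247 turn units [0.0002 0.1032 0.    ] deg 37.16100379393269 q6 -0.15000318956584086 M x,z axes [-0.9261 -0.3772 -0.0002] [ 0.3772 -0.9261 -0.0015]
```

send_rows(
  plan=[
    [[-0.26, -0.04, -0.2], [0, 0, 0]],
    [[-0.26, -0.04, -0.2], [0, 0, 0]],
    [[-0.26, -0.04, -0.2], [0, 0, 0]],
    [[-0.26, -0.04, -0.2], [0, 0, 0]],
    [[-0.26, -0.04, -0.2], [0, 0, 0]],
    [[-0.26, -0.04, -0.2], [0, 0, 0]],
    [[-0.26, -0.04, -0.2], [0, 0, 0]],
    [[-0.26, -0.04, -0.2], [0, 0, 0]],
    [[-0.26, -0.04, -0.2], [0, 0, 0]],
    [[-0.26, -0.04, -0.2], [0, 0, 0]],
    [[-0.26, -0.04, -0.2], [0, 0, 0]],
    [[-0.23, -0.02, -0.18], [0, 0.02, 0]],
  ],
)

```text
time: 1.4
eef_pos: [0.491, -0.219, 0.301]
tcp_rot: [0.091, -0.701, 0.701, -0.091]
contact_force: [-0.6, -0.1, 0.1]
opening: 0.999
```

send_rows(
  plan=[
    [[0, 0, 0], [0, 0, 0]],
    [[0, 0, 0], [0, 0, 0]],
    [[0, 0, 0], [0, 0, 0]],
  ],
)

```text
time: 1.7
eef_pos: [0.4899, -0.2214, 0.3002]
tcp_rot: [-0.092, 0.701, -0.701, 0.092]
contact_force: [0.2, 0.2, 0.5]
opening: 0.999
```

Run:
```python
from h import *
c=cam("wrist"); cv2.imwrite("raw_w1.png",c["img"]); cv2.imwrite("pics/w1.png",cv2.resize(c["img"],(800,600))); import pickle; pickle.dump(c,open("w1.pkl","wb"))
t=cam("top"); cv2.imwrite("raw_t1.png",t["img"]); pickle.dump(t,open("t1.pkl","wb"))
s=get_state(); print(s["time"],s["eef_pos"],s["qpos"],s["contact_force"])
for n,p in dict(cup=(.5136,-.1916,.064),bottle=(.4268,-.1751,.096),tamper=(.4942,-.2853,.078),green=(.4075,-.2543,.064)).items(): print(n,proj(c,p)*1.4286)
```

```text
1.8 [ 0.4897 -0.2218  0.3002] [-0.6139 -0.0575  1.852  -0.0003  1.3477  0.6971] [-0.6086 -0.1575  0.1758]
cup [[373.1196 203.6391]]
bottle [[317.718  324.3803]]
tamper [[493.3716 267.0578]]
green [[418.4388 356.5234]]
```

View pics/w1.png

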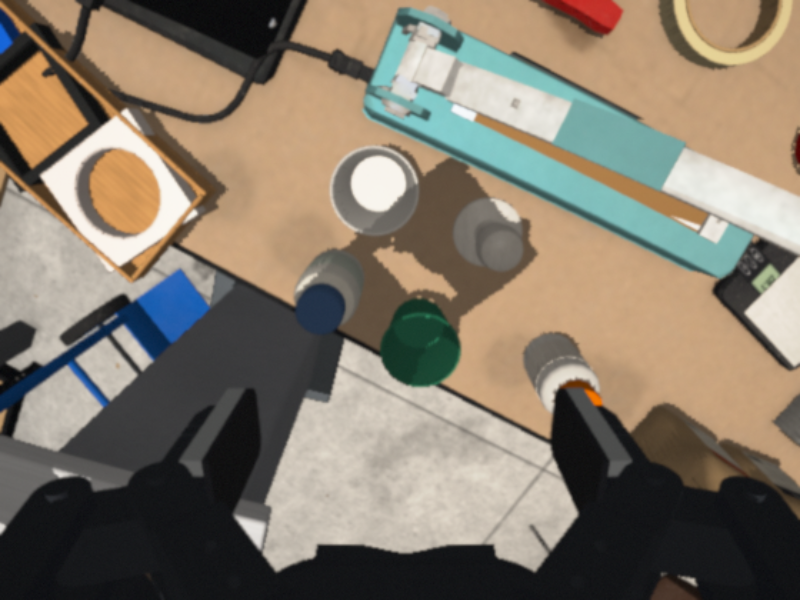

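The wrist view shows the white cup rim at (374,190), blue cap at (320,310), tamper knob at (499,246), green cup at (420,345) and the white insert opening at (124,192). These sit about 15 px above where the top view predicts them, so I'll compare centroids across all the cameras.

Run:
```python
from h import *
import pickle
w=pickle.load(open("w1.pkl","rb"));t=pickle.load(open("t1.pkl","rb"));s=cam("scene");pickle.dump(s,open("s1.pkl","wb"))
def blobs(c,lo,hi,amin):
    h=cv2.cvtColor(c["img"],cv2.COLOR_BGR2HSV); m=cv2.inRange(h,lo,hi)
    n,l,st,ce=cv2.connectedComponentsWithStats(m); return [(ce[i].round(1),st[i]) for i in range(1,n) if st[i][4]>amin]
for nm,c in (("w",w),("t",t),("s",s)):
    for col,lo,hi in (("blue",(105,90,20),(120,255,255)),("green",(70,120,20),(86,255,140)),("orange",(8,200,150),(16,255,255)),("red",(0,200,80),(5,255,255))):
        for ce,st in blobs(c,lo,hi,20): print(nm,col,ce,st, plane(c,ce,.09 if col in("blue","orange") else .06)[0])
print([ (a,proj(s,p)) for a,p in dict(cup=(.5136,-.1916,.064),bottle=(.4268,-.1751,.096),tamper=(.4942,-.2853,.078),green=(.4075,-.2543,.064)).items()])
cv2.imwrite("pics/s1.png",cv2.resize(s["img"][150:310,150:390],(800,533),interpolation=cv2.INTER_CUBIC))
a=t["img"][140:290,120:370];cv2.imwrite("pics/t1.png",cv2.resize(a,(800,480),interpolation=cv2.INTER_CUBIC))
```

```text
w blue [ 4.4 23. ] [  0   7  14  32 256] [0.5684 0.0701 0.09  ]
w blue [ 90.6 232.2] [   0  189  147   99 3203] [ 0.3819 -0.0406  0.09  ]
w blue [223.8 216.4] [206 200  35  34 897] [ 0.4359 -0.1736  0.09  ]
w green [293.5 241.2] [ 266  210   55   60 2420] [ 0.4158 -0.2528  0.06  ]
w orange [415.5 277.9] [410 272  11  12  67] [ 0.42  -0.388  0.09 ]
w red [411.2   7.9] [382   0  52  23 498] [ 0.6764 -0.298   0.06  ]
t blue [163.1 189.3] [144 172  40  36 479] [0.5476 0.1561 0.09  ]
t blue [ 31.4 417.6] [ 22 415  18   5  56] [-0.1163  0.5068  0.09  ]
s blue [213.3 190.2] [199 185  29  14 201] [0.4598 0.0868 0.09  ]
s blue [277.9 207.3] [273 204  10   8  66] [ 0.4281 -0.1764  0.09  ]
s blue [ 25.2 349.5] [   0  239   73  181 2833] [-0.2587 -0.0425  0.09  ]
s green [299.3 230.3] [290 219  20  25 386] [ 0.3732 -0.2728  0.06  ]
s orange [339.6 225.4] [335 222  11   7  48] [ 0.3937 -0.3847  0.09  ]
s red [417.  212.1] [409 204  18  21 200] [ 0.6248 -0.5535  0.06  ]
[('cup', array([[294.7684, 204.9721]])), ('bottle', array([[277.2524, 205.5992]])), ('tamper', array([[319.621 , 208.4798]])), ('green', array([[298.4795, 222.6822]]))]
```

View pics/t1.png

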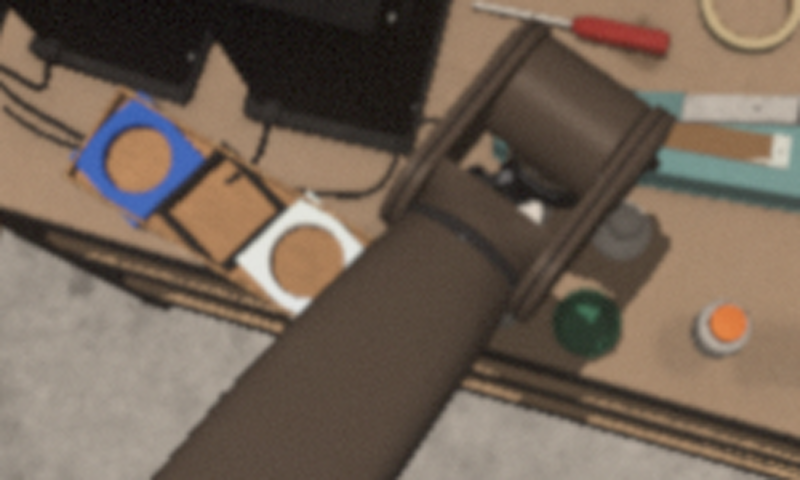

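View pics/s1.png

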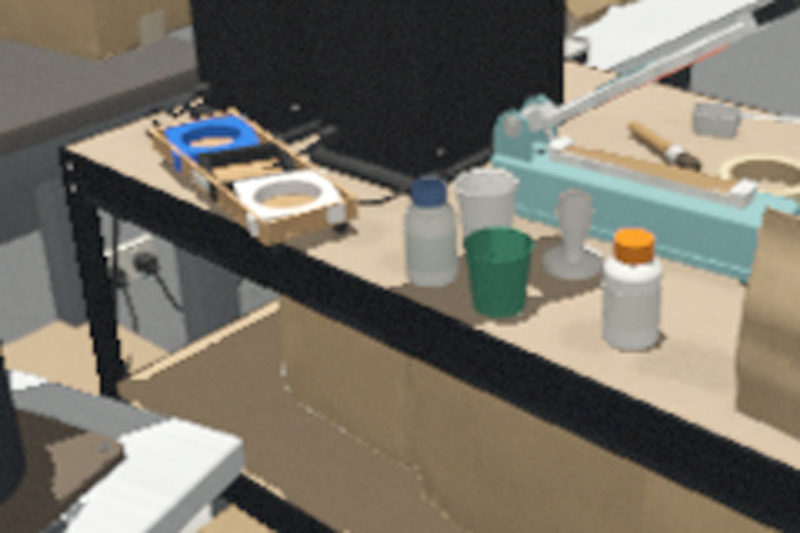

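The top crop shows the blue (138,160), black (225,203) and white (308,262) inserts. The scene crop shows the tamper at (575,235) on the robot's side of the sealer and the white cup at (487,205) behind the green one, so the identities are confirmed. Next I'll measure precisely.

```bash
cat > m.py <<'E'
from h import *
import pickle
def ell(c,mask,seed,nm,z,hull=True):
    """fit ellipse to hull of mask component at seed (raw px); return plane point"""
    n,l,st,ce=cv2.connectedComponentsWithStats(mask.astype(np.uint8))
    i=l[int(seed[1]),int(seed[0])]
    if i==0: print(nm,"seed off");return
    ct=max(cv2.findContours((l==i).astype(np.uint8),0,1)[0],key=cv2.contourArea)
    (x,y),(a,b),th=cv2.fitEllipse(cv2.convexHull(ct) if hull else ct)
    # centroid of hull's world outline, and its size
    P=plane(c,cv2.convexHull(ct).reshape(-1,2).astype(np.float32),z)
    (wx,wy),wr=cv2.minEnclosingCircle(P[:,:2].astype(np.float32))
    print(nm,"px",round(x,1),round(y,1),round(a,1),round(b,1),"->",plane(c,(x,y),z)[0][:2],"encl",round(wx,4),round(wy,4),"diam mm",round(2e3*wr,1))
E
python3 - <<'E'
from m import *
w=pickle.load(open("w1.pkl","rb"));t=pickle.load(open("t1.pkl","rb"));s=pickle.load(open("s1.pkl","rb"))
t0=dict(t);t0["img"]=cv2.imread("raw_top.png")
hs=lambda c:cv2.split(cv2.cvtColor(c["img"],cv2.COLOR_BGR2HSV).astype(int))
for nm,c,pts in (("top",t0,dict(cup=(282,204),wh=(215,222),bh=(163,190),kh=(190,204),cap=(276,232),green=(303,241),tam=(315,209),or_=(346,242))),("wrist",w,dict(cup=(262,130),wh=(90,135),cap=(224,216),green=(294,245),tam=(350,172)))):
    H,S,V=hs(c)
    for k,p in pts.items(): print(nm,k,[int(a[p[1],p[0]]) for a in (H,S,V)], end="; ")
    print()
    br=(H>=8)&(H<=18)&(S>90)&(V>90)
    gray=(S<60)&(V>60)
    ell(c,br,pts["wh"],nm+" white hole",.03)
    if "bh" in pts: ell(c,br,pts["bh"],nm+" blue hole",.03);ell(c,br,pts["kh"],nm+" black hole",.03)
    ell(c,gray,pts["cup"],nm+" cup",.064); ell(c,(H>70)&(H<88)&(S>100),pts["green"],nm+" green",.064)
    ell(c,(H>103)&(H<122)&(S>80),pts["cap"],nm+" cap",.096)
    ell(c,(S<70)&(V>100),pts["tam"],nm+" tam",.07)
H,S,V=hs(s)
br=(H>=8)&(H<=18)&(S>90)&(V>90)
E
```

```text
top cup [16, 31, 217]; top wh [14, 120, 166]; top bh [14, 122, 180]; top kh [14, 123, 170]; top cap [110, 82, 115]; top green [71, 90, 110]; top tam [17, 34, 210]; top or_ [11, 175, 222]; 
top white hole px 215.5 221.2 20.4 21.5 -> [0.4652 0.0066] encl 0.4648 0.0064 diam mm 64.6
top blue hole px 162.9 189.4 17.7 19.6 -> [0.5595 0.1714] encl 0.5592 0.1709 diam mm 60.1
top black hole px 190.9 207.1 38.4 106.3 -> [0.5066 0.0826] encl 0.5094 0.0834 diam mm 216.2
top cup px 323.3 189.6 78.8 112.0 -> [ 0.5602 -0.3125] encl 0.5515 -0.3179 diam mm 326.6
top green seed off
top cap px 275.4 231.0 7.7 8.1 -> [ 0.4307 -0.1741] encl 0.4308 -0.1742 diam mm 23.3
top tam px 313.5 211.4 19.7 20.0 -> [ 0.4934 -0.2835] encl 0.4934 -0.2836 diam mm 59.3
wrist cup [22, 11, 248]; wrist wh [15, 146, 208]; wrist cap [108, 129, 73]; wrist green [78, 156, 54]; wrist tam [17, 28, 126]; 
wrist white hole px 86.4 133.7 47.3 60.6 -> [0.4692 0.0048] encl 0.4689 0.0037 diam mm 67.6
wrist cup px 261.8 132.9 62.9 63.7 -> [ 0.5232 -0.1898] encl 0.5226 -0.1897 diam mm 64.5
wrist green px 293.2 240.7 53.9 60.1 -> [ 0.418  -0.2518] encl 0.419 -0.2541 diam mm 72.8
wrist cap px 223.7 216.4 33.4 35.1 -> [ 0.4382 -0.174 ] encl 0.4382 -0.174 diam mm 36.8
wrist tam px 342.8 164.0 49.7 54.1 -> [ 0.5149 -0.2773] encl 0.514 -0.2786 diam mm 57.5
```

Run:
```python
from h import *
go(.5225,-.190,.17,np.deg2rad(105))
```

```text
shift units [-0.3321  1.0851 -0.1854] mm 137.98488339944637 turn units [ 0.     -0.0003  0.0001] deg 0.12351421642836927 q6 0.6972517842505117 M x,z axes [-0.9665 -0.2568  0.0005] [ 0.2568 -0.9665 -0.0003]
```

send_rows(
  plan=[
    [[-0.06, 0.2, -0.03], [0, 0, 0]],
    [[-0.07, 0.2, -0.04], [0, 0, 0]],
    [[-0.07, 0.2, -0.04], [0, 0, 0]],
    [[-0.07, 0.25, -0.04], [0, 0, 0]],
    [[-0.06, 0.24, -0.035], [0, 0, 0]],
    [[0, 0, 0], [0, 0, 0]],
    [[0, 0, 0], [0, 0, 0]],
    [[0, 0, 0], [0, 0, 0]],
    [[0, 0, 0], [0, 0, 0]],
  ],
  gripper=0.1,
  grip_force=25,
)

```text
time: 2.75
eef_pos: [0.5237, -0.1902, 0.172]
tcp_rot: [0.091, -0.7, 0.702, -0.093]
contact_force: [-0.6, 0.4, 0.1]
opening: 0.899
```

Run:
```python
from m import *
c=cam("wrist"); pickle.dump(c,open("w2.pkl","wb")); cv2.imwrite("pics/w2.png",c["img"])
s=get_state(); print(s["time"],s["eef_pos"],s["opening"])
print("proj cup",proj(c,(.5225,-.19,.064)),"tcp",proj(c,s["eef_pos"]),"tips",proj(c,s["eef_pos"]-[0,0,.014]))
H,S,V=cv2.split(cv2.cvtColor(c["img"],cv2.COLOR_BGR2HSV).astype(int))
p=proj(c,(.5225,-.19,.064))[0]
ell(c,(S<60)&(V>70),p,"cup",.064)
```

```text
2.8 [ 0.5236 -0.19    0.1718] 0.9002690849972578
proj cup [[282.333  212.9386]] tcp [[282.9828 293.2678]] tips [[282.9257 276.8803]]
cup px 281.8 209.8 89.5 90.8 -> [ 0.5246 -0.1891] encl 0.5237 -0.188 diam mm 67.6
```

View pics/w2.png

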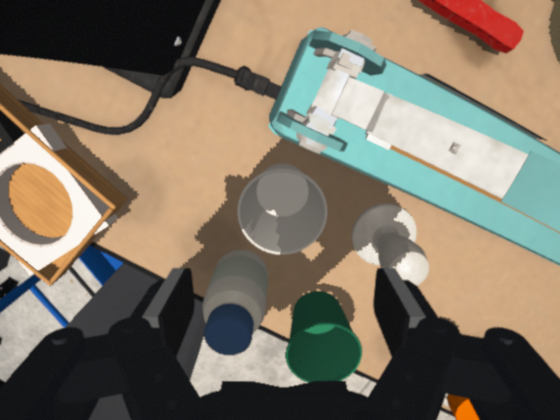

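The wrist view shows the cup rim at (282,210), centred between the fingertips, with clearance to the sealer and the tamper. I'll descend and grip.

send_rows(
  plan=[
    [[0, 0.15, -0.01], [0, 0, 0]],
    [[0, 0.2, 0], [0, 0, 0]],
    [[0, 0.2, 0], [0, 0, 0]],
    [[0, 0.2, 0], [0, 0, 0]],
    [[0, 0.2, 0], [0, 0, 0]],
    [[0, 0.1, 0], [0, 0, 0]],
    [[0, 0.05, 0], [0, 0, 0]],
    [[0, 0, 0], [0, 0, 0]],
    [[0, 0, 0], [0, 0, 0]],
    [[0, 0, 0], [0, 0, 0]],
  ],
)

```text
time: 3.8
eef_pos: [0.5235, -0.1885, 0.0392]
tcp_rot: [0.091, -0.701, 0.702, -0.093]
contact_force: [0.6, -0.6, -0.9]
opening: 0.9
```

send_rows(
  plan=[
    [[0, 0, 0], [0, 0, 0]],
    [[0, 0, 0], [0, 0, 0]],
    [[0, 0, 0], [0, 0, 0]],
    [[0, 0, 0], [0, 0, 0]],
    [[0, 0, 0], [0, 0, 0]],
    [[0, 0, 0], [0, 0, 0]],
    [[0, 0, 0], [0, 0, 0]],
    [[0, 0, 0], [0, 0, 0]],
  ],
  gripper=1,
  grip_force=25,
)

```text
time: 4.6
eef_pos: [0.5234, -0.1883, 0.0391]
tcp_rot: [0.091, -0.701, 0.701, -0.093]
contact_force: [-0.9, 0.1, 5.9]
opening: 0.719
```

send_rows(
  plan=[
    [[0, -0.05, 0], [0, 0, 0]],
    [[0, -0.15, 0], [0, 0, 0]],
    [[0, -0.25, 0], [0, 0, 0]],
    [[0, -0.25, 0], [0, 0, 0]],
    [[0, -0.25, 0], [0, 0, 0]],
    [[0.04, -0.25, -0.08], [0, 0, 0]],
    [[0.09, -0.15, -0.18], [0, 0, 0]],
    [[0.09, 0, -0.18], [0, 0, 0]],
    [[0.09, 0, -0.18], [0, 0, 0]],
    [[0.09, 0, -0.18], [0, 0, 0]],
    [[0.09, 0, -0.18], [0, 0, 0]],
    [[0.04, 0, -0.09], [0, 0, 0]],
  ],
)

```text
time: 5.8
eef_pos: [0.4265, -0.079, 0.1991]
tcp_rot: [-0.093, 0.701, -0.701, 0.092]
contact_force: [-0.4, -0.6, -1.1]
opening: 0.717
```

send_rows(
  plan=[
    [[0, 0, 0], [0, -0.01, 0]],
    [[0, 0, 0], [0, -0.02, 0]],
    [[0, 0, 0], [0, -0.02, 0]],
    [[0, 0, 0], [0, -0.02, 0]],
    [[0, 0, 0], [0, -0.02, 0]],
    [[0, 0, 0], [0, -0.02, 0]],
    [[0, 0, 0], [0, -0.02, 0]],
    [[0, 0, 0], [0, -0.02, 0]],
    [[0, 0, 0], [0, -0.02, 0]],
    [[0, 0, 0], [0, -0.02, 0]],
    [[0, 0, 0], [0, -0.02, 0]],
    [[0, 0, 0], [0, -0.02, 0]],
  ],
)

```text
time: 7.0
eef_pos: [0.4281, -0.0805, 0.1996]
tcp_rot: [0.534, -0.464, 0.464, -0.534]
contact_force: [0.2, -0.9, -0.9]
opening: 0.717
```

send_rows(
  plan=[
    [[0, 0, 0], [0, -0.02, 0]],
    [[0, 0, 0], [0, -0.02, 0]],
    [[0, 0, 0], [0, -0.02, 0]],
    [[0, 0, 0], [0, -0.02, 0]],
    [[0, 0, 0], [0, -0.02, 0]],
    [[0, 0, 0], [0, -0.02, 0]],
    [[0, 0, 0], [0, -0.02, 0]],
    [[0, 0, 0], [0, -0.005, 0]],
    [[0, 0, 0], [0, 0, 0]],
    [[0, 0, 0], [0, 0, 0]],
  ],
)

```text
time: 8.0
eef_pos: [0.428, -0.0804, 0.1997]
tcp_rot: [0.683, -0.184, 0.184, -0.683]
contact_force: [0.6, 0.3, -0.6]
opening: 0.719
```

Run:
```python
from m import *
c=cam("wrist"); pickle.dump(c,open("w3.pkl","wb")); cv2.imwrite("pics/w3.png",c["img"])
s=get_state(); print(s)
print(proj(c,[(.466,.006,.038),(.513,.088,.038),(.559,.171,.038)]))
go(.466,.006,.20,np.deg2rad(60.5))
```

```text
{'time': 8.05, 'qpos': array([-0.4194, -0.2225,  2.1846, -0.0001,  1.1795, -1.4652]), 'dq': array([ 0.0008, -0.0009, -0.0002,  0.0017,  0.002 , -0.0027]), 'joint_efforts': array([ -0.005 , -19.4849, -28.3535,  -0.001 ,  -0.0016,   0.001 ]), 'eef_pos': array([ 0.428 , -0.0804,  0.1997]), 'tcp_rot': array([ 0.6829, -0.1835,  0.1835, -0.6829]), 'contact_force': array([-0.847 ,  0.2997,  0.2962]), 'wrist_torque': array([-0.0186,  0.0242,  0.0403]), 'opening': 0.7185778533605327}
[[394.5167 177.1751]
 [500.9166 177.515 ]
 [595.1594 177.0191]]
shift units [-0.0866 -0.0027  0.7815] mm 94.35309302528702 turn units [ 0.     -0.0016  0.    ] deg 0.5782647411974055 q6 -1.4651814859764132 M x,z axes [ 0.8653 -0.5012  0.    ] [ 0.5012  0.8653 -0.0001]
```

View pics/w3.png

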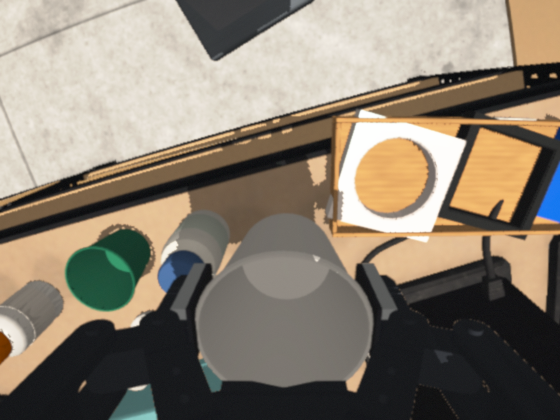

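The wrist view shows the white insert's opening at about (394,177), the black one at (500,175), and the cup held upright. I'll move above the opening and measure again.

send_rows(
  plan=[
    [[-0.01, 0, 0.1], [0, 0, 0]],
    [[-0.02, 0, 0.15], [0, 0, 0]],
    [[-0.02, 0, 0.15], [0, 0, 0]],
    [[-0.02, 0, 0.15], [0, 0, 0]],
    [[-0.02, 0, 0.15], [0, 0, 0]],
    [[0, 0, 0.08], [0, 0, 0]],
    [[0, 0, 0], [0, 0, 0]],
    [[0, 0, 0], [0, 0, 0]],
    [[0, 0, 0], [0, 0, 0]],
  ],
)

```text
time: 8.95
eef_pos: [0.4653, 0.0058, 0.1996]
tcp_rot: [0.683, -0.184, 0.183, -0.683]
contact_force: [0.3, -1.1, -1.1]
opening: 0.72
```

Run:
```python
from m import *
c=cam("wrist"); pickle.dump(c,open("w4.pkl","wb")); cv2.imwrite("pics/w4.png",c["img"])
s=get_state(); print(s["eef_pos"])
H,S,V=cv2.split(cv2.cvtColor(c["img"],cv2.COLOR_BGR2HSV).astype(int))
p=proj(c,(.466,.006,.03))[0];print(p)
br=(H>=8)&(H<=18)&(S>90)&(V>60)
ell(c,br,p,"hole38",.038);ell(c,br,p,"hole20",.02)
W=c["world_from_camera"];print("cam",W[:3,3])
```

```text
[0.4653 0.0057 0.1997]
[283.442  187.2943]
hole38 px 284.5 186.4 71.5 78.1 -> [0.464  0.0082] encl 0.4642 0.0081 diam mm 65.7
hole20 px 284.5 186.4 71.5 78.1 -> [0.468  0.0059] encl 0.4682 0.0058 diam mm 69.7
cam [0.399  0.0451 0.329 ]
```

View pics/w4.png

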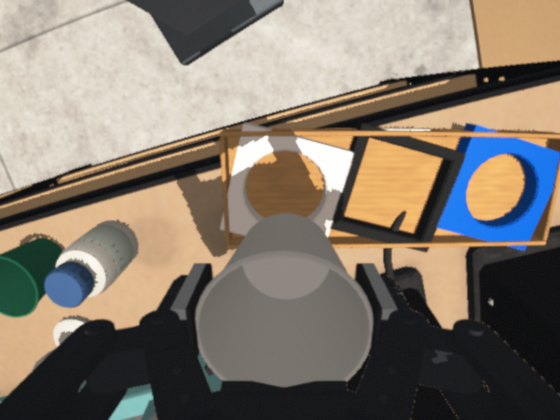

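The opening (brown, around (285,187)) is partly hidden by the cup's foot. I'll take its centre from the near edge (z=38 mm, radius 35) and the side edges.

Run:
```python
from m import *
c=pickle.load(open("w4.pkl","rb"))
H,S,V=cv2.split(cv2.cvtColor(c["img"],cv2.COLOR_BGR2HSV).astype(int))
br=((H>=8)&(H<=18)&(S>90)&(V>60)).astype(np.uint8)
def hole(seed,nm):
    n,l,st,ce=cv2.connectedComponentsWithStats(br);m=l==l[seed[1],seed[0]]
    for r in range(seed[1]-34,seed[1]+40,6):
        x=np.where(m[r])[0]
        if len(x): print(nm,r,x.min(),x.max(),end=" | ")
    ct=max(cv2.findContours(m.astype(np.uint8),0,1)[0],key=cv2.contourArea).reshape(-1,2)
    # circle fit in world at z=.038, upper-image half of the contour (near-side edge)
    q=ct[(ct[:,1]<seed[1]-5)].astype(float); P=plane(c,q,.038)[:,:2]
    A=np.c_[2*P,np.ones(len(P))];b=(P**2).sum(1);x=np.linalg.lstsq(A,b,rcond=None)[0]
    print("\n",nm,"near-edge circle",x[:2],"r",np.sqrt(x[2]+x[:2]@x[:2]))
    return m
hole((284,187),"white");hole((495,187),"blue")
e=np.array([.496,.868]);e/=np.linalg.norm(e);nx=np.array([e[1],-e[0]])
top=plane(c,(284.5,150.5),.038)[0][:2];print("white from near edge", top+nx*.035)
# white mask outer: 93mm square centre
w=((S<45)&(V>95)).astype(np.uint8)
# tray end etc: cup foot position
print("cup foot centre px->", plane(c,(286,0),.038)[0])
```

```text
white 153 271 300 | white 159 260 309 | white 165 254 316 | white 171 249 319 | white 177 247 322 | white 183 246 323 | white 189 246 323 | white 195 247 322 | white 201 250 319 | white 207 253 316 | white 213 258 311 | 
 white near-edge circle [0.4671 0.0064] r 0.033343237002686175
blue 159 490 516 | blue 165 481 520 | blue 171 476 523 | blue 177 472 524 | blue 183 469 524 | blue 189 468 523 | blue 195 467 520 | blue 201 467 517 | blue 207 469 512 | blue 213 472 505 | blue 219 479 492 | 
 blue near-edge circle [0.5538 0.1699] r 0.024569572949739087
white from near edge [0.4683 0.0059]
cup foot centre px-> [0.3408 0.0807 0.038 ]
```

send_rows(
  plan=[
    [[0.01, 0.1, 0.01], [0, 0, 0]],
    [[0, 0.2, 0], [0, 0, 0]],
    [[0, 0.2, 0], [0, 0, 0]],
    [[0, 0.2, 0], [0, 0, 0]],
    [[0, 0.2, 0], [0, 0, 0]],
    [[0, 0.1, 0], [0, 0, 0]],
    [[0, 0.05, 0], [0, 0, 0]],
    [[0, 0.05, 0], [0, 0, 0]],
    [[0, 0.02, 0], [0, 0, 0]],
    [[0, 0.02, 0], [0, 0, 0]],
    [[0, 0, 0], [0, 0, 0]],
    [[0, 0, 0], [0, 0, 0]],
  ],
)

```text
time: 10.2
eef_pos: [0.4675, 0.0066, 0.0635]
tcp_rot: [-0.683, 0.183, -0.184, 0.683]
contact_force: [-0.7, -0.7, -0.7]
opening: 0.716
```

send_rows(
  plan=[
    [[0, 0.01, 0], [0, 0, 0]],
    [[0, 0.01, 0], [0, 0, 0]],
    [[0, 0.01, 0], [0, 0, 0]],
    [[0, 0, 0], [0, 0, 0]],
    [[0, 0, 0], [0, 0, 0]],
  ],
)

```text
time: 10.7
eef_pos: [0.4671, 0.0066, 0.0593]
tcp_rot: [-0.683, 0.183, -0.183, 0.683]
contact_force: [-0.2, -1.1, -0.7]
opening: 0.717
```

send_rows(
  plan=[
    [[0, 0.005, 0], [0, 0, 0]],
    [[0, 0, 0], [0, 0, 0]],
    [[0, 0.005, 0], [0, 0, 0]],
    [[0, 0, 0], [0, 0, 0]],
  ],
)

```text
time: 11.1
eef_pos: [0.4677, 0.0063, 0.0591]
tcp_rot: [0.683, -0.183, 0.183, -0.683]
contact_force: [-2.1, -0.3, 5.9]
opening: 0.715
```

Contact at 5.9 N, so the foot is on the tray's floor. I'll release and rise.

send_rows(
  plan=[
    [[0, 0, 0], [0, 0, 0]],
    [[0, 0, 0], [0, 0, 0]],
    [[0, 0, 0], [0, 0, 0]],
    [[0, 0, 0], [0, 0, 0]],
    [[0, 0, 0], [0, 0, 0]],
    [[0, 0, 0], [0, 0, 0]],
  ],
  gripper=0.05,
)

```text
time: 11.7
eef_pos: [0.467, 0.0066, 0.058]
tcp_rot: [-0.683, 0.183, -0.183, 0.683]
contact_force: [0.0, -0.7, 0.3]
opening: 0.948
```

send_rows(
  plan=[
    [[0, -0.05, 0], [0, 0, 0]],
    [[0, -0.1, 0], [0, 0, 0]],
    [[0, -0.2, 0], [0, 0, 0]],
    [[0, -0.25, 0], [0, 0, 0]],
    [[0, -0.25, 0], [0, 0, 0]],
    [[0, -0.25, 0], [0, 0, 0]],
    [[0, -0.1, 0], [0, 0, 0]],
    [[0, 0, 0], [0, 0, 0]],
    [[0, 0, 0], [0, 0, 0]],
  ],
)

```text
time: 12.6
eef_pos: [0.4665, 0.0067, 0.2013]
tcp_rot: [0.683, -0.184, 0.183, -0.683]
contact_force: [-0.3, -0.4, -0.7]
opening: 0.949
```

Run:
```python
from m import *
c=cam("wrist"); pickle.dump(c,open("w5.pkl","wb")); cv2.imwrite("pics/w5.png",c["img"])
s=get_state(); print(s["time"],s["eef_pos"],s["opening"])
H,S,V=cv2.split(cv2.cvtColor(c["img"],cv2.COLOR_BGR2HSV).astype(int))
p=proj(c,(.467,.006,.084))[0];print(p)
```

```text
12.65 [0.4661 0.0068 0.2005] 0.9504616689447914
[282.0987 206.0146]
```

View pics/w5.png

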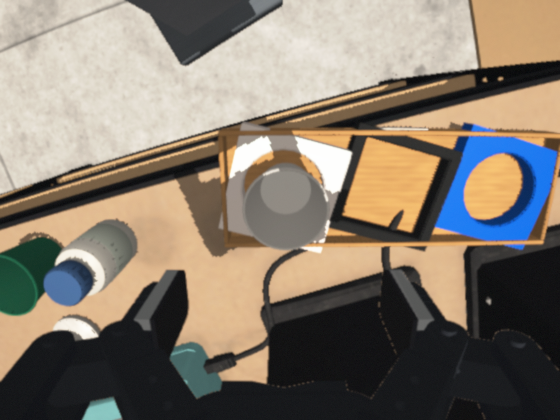

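The white cup is seated in its insert (rim at (285,206), as predicted). Next I'll head for the bottle, with the jaws turned across the line to the green cup.

Run:
```python
from m import *
for n,u in (("w1",(224,217)),("w2",(229,336)),("w5",(68,283))):
    c=pickle.load(open(n+".pkl","rb"))
    H,S,V=cv2.split(cv2.cvtColor(c["img"],cv2.COLOR_BGR2HSV).astype(int))
    ell(c,(H>103)&(H<122)&(S>90),u,n+" cap",.093)
c=pickle.load(open("w5.pkl","rb"));cv2.imwrite("pics/plug.png",cv2.resize(c["img"][120:270,330:560],(690,450),interpolation=cv2.INTER_CUBIC))
go(.434,-.174,.20,np.deg2rad(-10))
```

```text
w1 cap px 223.7 216.5 33.2 34.5 -> [ 0.437  -0.1738] encl 0.4371 -0.1741 diam mm 36.4
w2 cap px 228.6 329.1 47.3 50.0 -> [ 0.44   -0.1733] encl 0.4395 -0.1738 diam mm 41.7
w5 cap px 67.5 282.5 42.4 47.5 -> [ 0.4348 -0.1694] encl 0.4349 -0.1697 diam mm 44.6
shift units [ 0.5228  0.0037 -1.438 ] mm 183.61453759405188 turn units [ 0.0004  0.1943 -0.0003] deg 69.9603468137533 q6 -1.2501300296828888 M x,z axes [ 0.8657 -0.5006 -0.0028] [ 0.5006  0.8657 -0.0009]
```

View pics/plug.png

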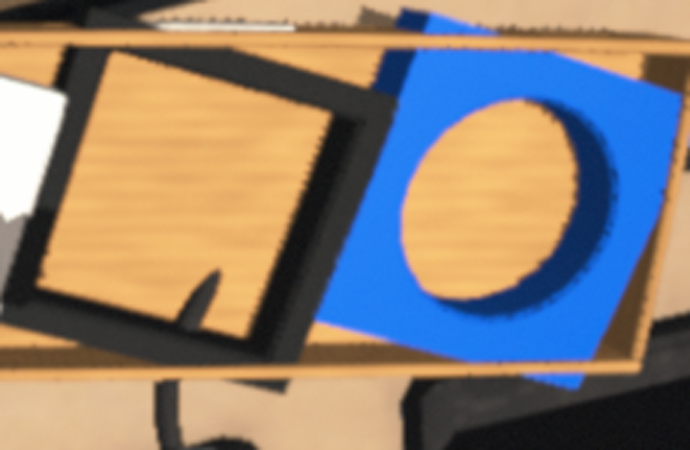

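The crop shows the square opening with a small dark sliver (shadow or cable) at its far edge, and the round blue opening centred near (500,205) in the crop.

send_rows(
  plan=[
    [[0.05, 0, -0.12], [0, 0, 0]],
    [[0.09, 0, -0.25], [0, 0, 0]],
    [[0.09, 0, -0.25], [0, 0, 0]],
    [[0.09, 0, -0.25], [0, 0, 0]],
    [[0.09, 0, -0.25], [0, 0, 0]],
    [[0.09, 0, -0.25], [0, 0, 0]],
    [[0.02, 0, -0.07], [0, 0.01, 0]],
    [[0, 0, 0], [0, 0.02, 0]],
    [[0, 0, 0], [0, 0.02, 0]],
    [[0, 0, 0], [0, 0.02, 0]],
    [[0, 0, 0], [0, 0.02, 0]],
    [[0, 0, 0], [0, 0.02, 0]],
  ],
)

```text
time: 13.85
eef_pos: [0.4336, -0.1736, 0.1997]
tcp_rot: [0.579, -0.407, 0.404, -0.579]
contact_force: [0.8, 0.1, -0.9]
opening: 0.952
```

send_rows(
  plan=[
    [[0, 0, 0], [0, 0.02, 0]],
    [[0, 0, 0], [0, 0.02, 0]],
    [[0, 0, 0], [0, 0.02, 0]],
    [[0, 0, 0], [0, 0.02, 0]],
    [[0, 0, 0], [0, 0.004, 0]],
    [[0, 0, 0], [0, 0, 0]],
    [[0, 0, 0], [0, 0, 0]],
    [[0, 0, 0], [0, 0, 0]],
  ],
)

```text
time: 14.65
eef_pos: [0.4345, -0.1742, 0.2018]
tcp_rot: [-0.455, 0.541, -0.541, 0.455]
contact_force: [-0.2, 0.4, -0.4]
opening: 0.949
```

Run:
```python
from m import *
c=cam("wrist"); pickle.dump(c,open("w6.pkl","wb")); cv2.imwrite("pics/w6.png",c["img"])
s=get_state(); print(s["time"],s["eef_pos"],s["qpos"])
p=proj(c,(.436,-.173,.096))[0];print(p, proj(c,s["eef_pos"]))
H,S,V=cv2.split(cv2.cvtColor(c["img"],cv2.COLOR_BGR2HSV).astype(int))
ell(c,(H>103)&(H<122)&(S>90),p," cap",.096)
ell(c,(H>103)&(H<122)&(S>90),p," cap",.088)
go(.436,-.173,.047,np.deg2rad(-10))
```

```text
14.7 [ 0.4346 -0.1742  0.2019] [-0.5985 -0.1408  2.1111  0.      1.1716 -0.4269]
[284.169  209.3682] [[281.4558 292.413 ]]
 cap px 284.2 207.1 46.6 48.9 -> [ 0.4363 -0.1714] encl 0.4364 -0.1717 diam mm 35.3
 cap px 284.2 207.1 46.6 48.9 -> [ 0.4358 -0.1739] encl 0.436 -0.1742 diam mm 36.5
shift units [-0.0117  1.2912  0.0106] mm 154.95589655288322 turn units [ 0.      0.0005 -0.    ] deg 0.17306491854317715 q6 -0.42693941253153744 M x,z axes [-0.1707 -0.9853 -0.0001] [ 0.9853 -0.1707 -0.0003]
```

View pics/w6.png

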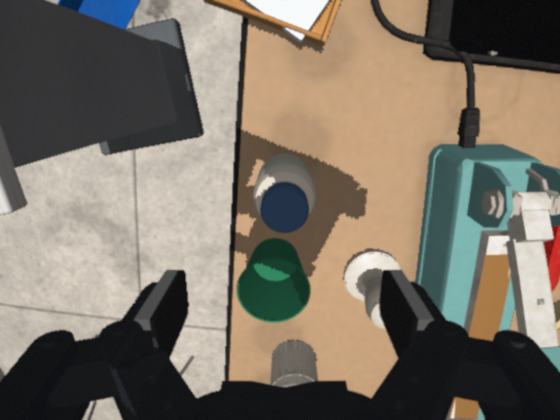

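The wrist view shows the bottle cap at (284,207), with the finger lanes on both sides clear.

send_rows(
  plan=[
    [[-0.01, 0.1, 0.01], [0, 0, 0]],
    [[0, 0.2, 0], [0, 0, 0]],
    [[0, 0.2, 0], [0, 0, 0]],
    [[0, 0.2, 0], [0, 0, 0]],
    [[0, 0.2, 0], [0, 0, 0]],
    [[0, 0.2, 0], [0, 0, 0]],
    [[0, 0.12, 0], [0, 0, 0]],
    [[0, 0.07, 0], [0, 0, 0]],
    [[0, 0, 0], [0, 0, 0]],
    [[0, 0, 0], [0, 0, 0]],
  ],
)

```text
time: 15.7
eef_pos: [0.4363, -0.1734, 0.0476]
tcp_rot: [0.455, -0.541, 0.541, -0.455]
contact_force: [0.4, -0.3, 0.1]
opening: 0.95
```

send_rows(
  plan=[
    [[0, 0, 0], [0, 0, 0]],
    [[0, 0, 0], [0, 0, 0]],
    [[0, 0, 0], [0, 0, 0]],
    [[0, 0, 0], [0, 0, 0]],
    [[0, 0, 0], [0, 0, 0]],
    [[0, 0, 0], [0, 0, 0]],
    [[0, 0, 0], [0, 0, 0]],
    [[0, 0, 0], [0, 0, 0]],
    [[0, 0, 0], [0, 0, 0]],
  ],
  gripper=1,
  grip_force=35,
)

```text
time: 16.6
eef_pos: [0.4365, -0.1737, 0.0484]
tcp_rot: [0.455, -0.541, 0.542, -0.455]
contact_force: [-1.0, 0.3, 5.7]
opening: 0.565
```

send_rows(
  plan=[
    [[0, -0.05, 0], [0, 0, 0]],
    [[0, -0.15, 0], [0, 0, 0]],
    [[0, -0.25, 0], [0, 0, 0]],
    [[0, -0.25, 0], [0, 0, 0]],
    [[0, -0.25, 0], [0, 0, 0]],
    [[0, -0.25, 0], [0, 0, 0]],
    [[0, -0.1, 0], [0, 0, 0]],
    [[0, 0, 0], [0, -0.015, 0]],
    [[0, 0, 0], [0, -0.02, 0]],
    [[0, 0, 0], [0, -0.02, 0]],
    [[0, 0, 0], [0, -0.02, 0]],
    [[0, 0, 0], [0, -0.02, 0]],
  ],
)

```text
time: 17.8
eef_pos: [0.4353, -0.1728, 0.2018]
tcp_rot: [-0.595, 0.383, -0.381, 0.595]
contact_force: [0.4, -0.0, -0.8]
opening: 0.568
```

send_rows(
  plan=[
    [[0, 0, 0], [0, -0.02, 0]],
    [[0, 0, 0], [0, -0.02, 0]],
    [[0, 0, 0], [0, -0.02, 0]],
    [[0, 0, 0], [0, -0.02, 0]],
    [[0, 0, 0], [0, -0.02, 0]],
    [[0, 0, 0], [0, 0, 0]],
    [[0, 0, 0], [0, 0, 0]],
  ],
)

```text
time: 18.5
eef_pos: [0.4356, -0.173, 0.2024]
tcp_rot: [-0.683, 0.183, -0.181, 0.683]
contact_force: [0.5, -0.5, -1.4]
opening: 0.565
```

Run:
```python
from m import *
s=get_state();print(s["contact_force"],s["time"])
go(.557,.170,.22,np.deg2rad(60.5))
go(.530,.165,.22,np.deg2rad(60.5))
c=pickle.load(open("w5.pkl","rb"))
H,S,V=cv2.split(cv2.cvtColor(c["img"],cv2.COLOR_BGR2HSV).astype(int))
br=((H>=8)&(H<=18)&(S>90)&(V>60))
ell(c,br,(495,187),"blue hole20",.02);ell(c,br,(495,187),"blue hole38",.038);ell(c,br,(385,180),"blk",.03)
```

```text
[ 0.4579 -0.5374 -1.3768] 18.5
shift units [-0.5442 -0.1456  2.9829] mm 364.2700222750172 turn units [-0.     -0.0009 -0.0003] deg 0.3474190804786739 q6 -1.6451959319649407 M x,z axes [ 0.8675 -0.4975 -0.0017] [0.4975 0.8675 0.0002]
shift units [-0.7186 -0.1453  2.8348] mm 351.36685164386347 turn units [-0.     -0.0009 -0.0003] deg 0.3474190804786739 q6 -1.6451959319649407 M x,z axes [ 0.8675 -0.4975 -0.0017] [0.4975 0.8675 0.0002]
blue hole20 px 493.1 186.7 51.6 70.8 -> [0.5658 0.1741] encl 0.5661 0.1738 diam mm 65.0
blue hole38 px 493.1 186.7 51.6 70.8 -> [0.5562 0.1667] encl 0.5565 0.1664 diam mm 61.2
blk px 64.1 354.3 320.8 1177.8 -> [ 0.5091 -0.2926] encl 0.4853 -0.0082 diam mm 533.8
```

send_rows(
  plan=[
    [[-0.06, -0.03, 0.11], [0, 0, 0]],
    [[-0.12, -0.03, 0.22], [0, 0, 0]],
    [[-0.12, -0.03, 0.22], [0, 0, 0]],
    [[-0.12, -0.03, 0.22], [0, 0, 0]],
    [[-0.12, -0.03, 0.22], [0, 0, 0]],
    [[0, 0, 0.25], [0, 0, 0]],
    [[0, 0, 0.3], [0, 0, 0]],
    [[0, 0, 0.3], [0, 0, 0]],
    [[0, 0, 0.3], [0, 0, 0]],
    [[0, 0, 0.3], [0, 0, 0]],
    [[0, 0, 0.3], [0, 0, 0]],
    [[0, 0, 0.22], [0, 0, 0]],
  ],
)

```text
time: 19.7
eef_pos: [0.5556, 0.1704, 0.2214]
tcp_rot: [-0.683, 0.181, -0.181, 0.684]
contact_force: [0.9, -0.8, -0.9]
opening: 0.571
```

send_rows(
  plan=[
    [[0, 0, 0], [0, 0, 0]],
    [[0, 0, 0], [0, 0, 0]],
    [[0, 0, 0], [0, 0, 0]],
    [[0, 0, 0], [0, 0, 0]],
  ],
)

```text
time: 20.1
eef_pos: [0.555, 0.1667, 0.2214]
tcp_rot: [0.683, -0.182, 0.181, -0.683]
contact_force: [0.6, 0.4, -1.3]
opening: 0.562
```

Run:
```python
from m import *
c=cam("wrist"); pickle.dump(c,open("w7.pkl","wb")); cv2.imwrite("pics/w7.png",c["img"])
s=get_state(); print(s["time"],s["eef_pos"],s["contact_force"],s["qpos"])
print(proj(c,[(.557,.17,.038),(.557,.17,.02)]))
```

```text
20.15 [0.5552 0.1667 0.2214] [ 0.7821  0.3881 -1.3866] [ 0.1167  0.0989  1.8385 -0.0001  1.2043 -0.9347]
[[287.0538 182.9779]
 [286.8847 178.4156]]
```

View pics/w7.png

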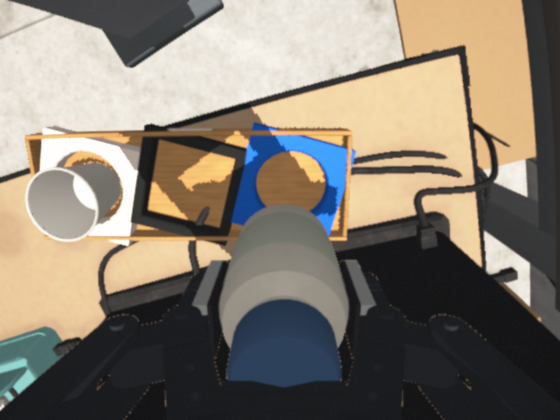

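The wrist view shows the blue opening at about (291,182), half visible above the bottle's foot. The white cup still stands in its insert.

Run:
```python
from m import *
c=pickle.load(open("w7.pkl","rb"))
H,S,V=cv2.split(cv2.cvtColor(c["img"],cv2.COLOR_BGR2HSV).astype(int))
br=((H>=5)&(H<=22)&(S>70)&(V>35)).astype(np.uint8)
n,l,st,ce=cv2.connectedComponentsWithStats(br);i=l[178,290];m=(l==i);print(st[i])
for r in range(148,212,5):
    x=np.where(m[r])[0]
    if len(x):print(r,x.min(),x.max(),end=" | ")
ct=max(cv2.findContours(m.astype(np.uint8),0,1)[0],key=cv2.contourArea).reshape(-1,2).astype(float)
for lim in (175,182):
    P=plane(c,ct[ct[:,1]<lim],.038)[:,:2]
    x=np.linalg.lstsq(np.c_[2*P,np.ones(len(P))],(P**2).sum(1),rcond=None)[0];print("\n",x[:2],np.sqrt(x[2]+x[:2]@x[:2]))
y0=ct[:,1].min();xm=ct[ct[:,1]<y0+2][:,0].mean()
print(y0,xm,plane(c,(xm,y0),.038)[0][:2]+np.array([.868,-.496])*.033)
```

```text
[ 257  152   68   59 3120]
153 281 302 | 158 271 311 | 163 265 317 | 168 261 320 | 173 258 323 | 178 257 324 | 183 257 324 | 188 257 323 | 193 259 322 | 198 261 320 | 203 265 316 | 208 303 311 | 
 [0.5618 0.1712] 0.031566384338105734

 [0.5612 0.1714] 0.031064458284456455
152.0 291.5 [0.5633 0.1708]
```

send_rows(
  plan=[
    [[0.025, 0.1, 0.055], [0, 0, 0]],
    [[0, 0.2, 0], [0, 0, 0]],
    [[0, 0.2, 0], [0, 0, 0]],
    [[0, 0.2, 0], [0, 0, 0]],
    [[0, 0.2, 0], [0, 0, 0]],
    [[0, 0.15, 0], [0, 0, 0]],
    [[0, 0.08, 0], [0, 0, 0]],
    [[0, 0.05, 0], [0, 0, 0]],
    [[0, 0.03, 0], [0, 0, 0]],
    [[0, 0.03, 0], [0, 0, 0]],
    [[0, 0, 0], [0, 0, 0]],
    [[0, 0, 0], [0, 0, 0]],
  ],
)

```text
time: 21.35
eef_pos: [0.5619, 0.1717, 0.0732]
tcp_rot: [-0.683, 0.181, -0.181, 0.684]
contact_force: [-0.4, 0.1, -1.3]
opening: 0.565
```

send_rows(
  plan=[
    [[0, 0.01, 0], [0, 0, 0]],
    [[0, 0, 0], [0, 0, 0]],
    [[0, 0.01, 0], [0, 0, 0]],
    [[0, 0, 0], [0, 0, 0]],
  ],
)

```text
time: 21.75
eef_pos: [0.5613, 0.1717, 0.07]
tcp_rot: [0.684, -0.181, 0.181, -0.683]
contact_force: [-1.9, -0.4, -1.3]
opening: 0.565
```

send_rows(
  plan=[
    [[0, 0.01, 0], [0, 0, 0]],
    [[0, 0, 0], [0, 0, 0]],
    [[0, 0.005, 0], [0, 0, 0]],
    [[0, 0, 0], [0, 0, 0]],
  ],
)

```text
time: 22.15
eef_pos: [0.5615, 0.1717, 0.0685]
tcp_rot: [-0.684, 0.181, -0.181, 0.684]
contact_force: [-1.3, -0.3, 0.3]
opening: 0.566
```

send_rows(
  plan=[
    [[0, 0.005, 0], [0, 0, 0]],
    [[0, 0, 0], [0, 0, 0]],
    [[0, 0.005, 0], [0, 0, 0]],
    [[0, 0, 0], [0, 0, 0]],
  ],
)

```text
time: 22.55
eef_pos: [0.5616, 0.1717, 0.0684]
tcp_rot: [0.684, -0.181, 0.181, -0.683]
contact_force: [-4.0, -1.5, 7.4]
opening: 0.563
```

Contact at 7.4 N. I'll release and rise, then head for the tamper.

send_rows(
  plan=[
    [[0, 0, 0], [0, 0, 0]],
    [[0, 0, 0], [0, 0, 0]],
    [[0, 0, 0], [0, 0, 0]],
    [[0, 0, 0], [0, 0, 0]],
    [[0, 0, 0], [0, 0, 0]],
    [[0, 0, 0], [0, 0, 0]],
  ],
  gripper=0.15,
)

```text
time: 23.15
eef_pos: [0.5614, 0.1717, 0.067]
tcp_rot: [0.684, -0.181, 0.181, -0.684]
contact_force: [-0.2, -0.2, 1.2]
opening: 0.85
```

send_rows(
  plan=[
    [[0, -0.05, 0], [0, 0, 0]],
    [[0, -0.1, 0], [0, 0, 0]],
    [[0, -0.2, 0], [0, 0, 0]],
    [[0, -0.25, 0], [0, 0, 0]],
    [[0, -0.25, 0], [0, 0, 0]],
    [[0, -0.25, 0], [0, 0, 0]],
    [[0, -0.2, 0], [0, 0, 0]],
    [[0, 0, -0.1], [0, 0, 0]],
    [[0, 0, -0.25], [0, 0, 0]],
    [[0, 0, -0.25], [0, 0, 0]],
    [[0, 0, -0.1], [0, 0, 0]],
    [[0, 0, 0], [0, 0, 0]],
  ],
)

```text
time: 24.35
eef_pos: [0.5189, 0.0976, 0.2226]
tcp_rot: [0.683, -0.182, 0.182, -0.683]
contact_force: [0.3, 0.1, -0.1]
opening: 0.847
```

send_rows(
  plan=[
    [[0, 0, 0], [0, 0, 0]],
    [[0, 0, 0], [0, 0, 0]],
    [[0, 0, 0], [0, 0, 0]],
  ],
)

```text
time: 24.65
eef_pos: [0.5202, 0.0993, 0.2231]
tcp_rot: [-0.684, 0.181, -0.181, 0.684]
contact_force: [-0.3, 0.4, 0.0]
opening: 0.853
```

Run:
```python
from m import *
c=cam("wrist"); pickle.dump(c,open("w8.pkl","wb")); cv2.imwrite("pics/w8.png",c["img"])
s=get_state(); print(s["time"],s["eef_pos"],s["contact_force"],s["opening"])
print("expected cap",proj(c,(.5615,.1715,.116)),"black centre guess", proj(c,(.514,.089,.038)))
```

```text
24.7 [0.5202 0.0993 0.223 ] [ 0.4919 -0.3713  1.2388] 0.8502814631988531
expected cap [[400.9459 209.5077]] black centre guess [[269.3622 182.1415]]
```

View pics/w8.png

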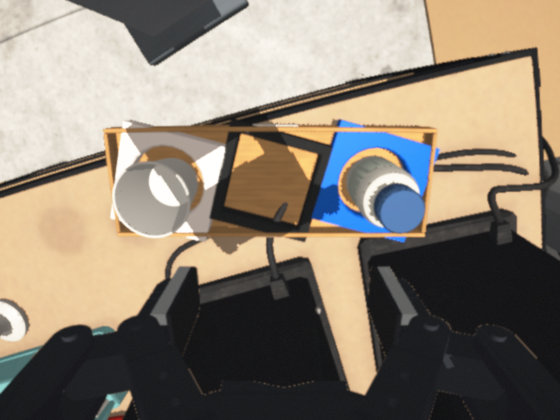

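Both items stand in their inserts: cup rim at (152,190) and blue cap at (402,207), against a predicted (401,209). The black opening's centre is near (270,180). A dark sliver with its tip at about (286,204) intrudes on it, so I'll triangulate it to see what it is.

Run:
```python
from m import *
im=[]
for n,(x,y) in (("w5",(400,215)),("w7",(203,213)),("w8",(282,210))):
    c=pickle.load(open(n+".pkl","rb")); im.append(cv2.resize(c["img"][y-22:y+23,x-22:x+23],(260,260),interpolation=cv2.INTER_NEAREST))
cv2.imwrite("pics/tips.png",np.hstack(im))
go(.500,-.283,.20,np.deg2rad(0)); 
c=pickle.load(open("w2.pkl","rb"));print(proj(c,[(.504,-.281,0.013),(.504,-.281,.078)]))
```

```text
shift units [ 1.429   0.1916 -2.8525] mm 383.537822818535 turn units [-0.      0.1677 -0.    ] deg 60.37339544431218 q6 -1.0568748635622696 M x,z axes [ 0.8693 -0.4943 -0.0001] [0.4943 0.8693 0.0001]
[[377.1758 238.9628]
 [399.9457 274.3767]]
```

View pics/tips.png

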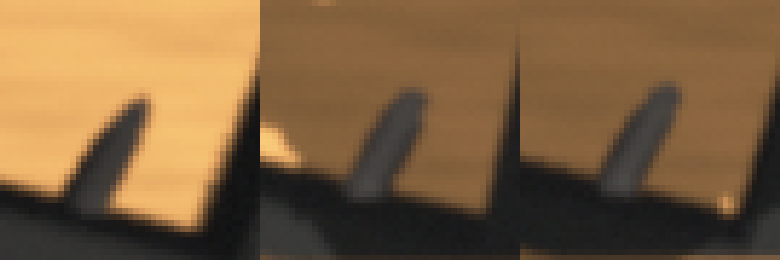

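Run:
```python
from m import *
for n,u,b in (("w5",(403.6,209.4),(397,217)),("w7",(207.3,206.9),(200,218)),("w8",(286.3,203),(279,214))):
    c=pickle.load(open(n+".pkl","rb"))
    for z in (.02,.03,.04): print(n,z,plane(c,[u,b],z)[:,:2].ravel())
c=pickle.load(open("w8.pkl","rb"))
# square opening corners (near edges at z=.038): from non-black region
H,S,V=cv2.split(cv2.cvtColor(c["img"],cv2.COLOR_BGR2HSV).astype(int))
br=((H>=5)&(H<=22)&(S>70)&(V>35)).astype(np.uint8)
n,l,st,ce=cv2.connectedComponentsWithStats(br);i=l[178,262];print(st[i])
ct=max(cv2.findContours((l==i).astype(np.uint8),0,1)[0],key=cv2.contourArea)
r=cv2.minAreaRect(ct);box=cv2.boxPoints(r);print(box.round(1).tolist())
for z in (.02,.038): P=plane(c,box,z)[:,:2];print(P.mean(0),np.linalg.norm(np.diff(np.r_[P,P[:1]],axis=0),axis=1));print(P)
```

```text
w5 0.02 [0.5432 0.091  0.5469 0.0825]
w5 0.03 [0.5386 0.0896 0.5421 0.0814]
w5 0.04 [0.534  0.0881 0.5374 0.0802]
w7 0.02 [0.5431 0.0888 0.5491 0.0761]
w7 0.03 [0.5415 0.0923 0.5473 0.08  ]
w7 0.04 [0.5398 0.0958 0.5455 0.084 ]
w8 0.02 [0.5436 0.09   0.5498 0.0782]
w8 0.03 [0.5409 0.0914 0.5469 0.08  ]
w8 0.04 [0.5381 0.0929 0.5441 0.0818]
[    0    56   541   340 61833]
[[-35.099998474121094, 152.3000030517578], [531.4000244140625, 54.70000076293945], [583.5, 357.20001220703125], [17.0, 454.79998779296875]]
[0.6154 0.0133] [0.5591 0.3807 0.8034 0.4534]
[[ 0.3342 -0.1679]
 [ 0.5308  0.3555]
 [ 0.9098  0.3188]
 [ 0.6868 -0.453 ]]
[0.6066 0.0201] [0.5288 0.3601 0.7599 0.4289]
[[ 0.3407 -0.1514]
 [ 0.5266  0.3437]
 [ 0.8851  0.3091]
 [ 0.6742 -0.421 ]]
```

The sliver's tip lies on the tray floor at (.543,.090), right where the tamper foot's edge would come. I'll place the tamper about 4 mm off centre, away from it (8 mm of slack each side). Now to the tamper.

send_rows(
  plan=[
    [[0, 0, -0.1], [0, 0, 0]],
    [[0, 0, -0.25], [0, 0, 0]],
    [[0, 0, -0.35], [0, 0, 0]],
    [[0, 0, -0.35], [0, 0, 0]],
    [[0.05, 0, -0.35], [0, 0, 0]],
    [[0.2, 0, -0.2], [0, 0, 0]],
    [[0.22, 0, -0.22], [0, 0, 0]],
    [[0.22, 0, -0.22], [0, 0, 0]],
    [[0.22, 0, -0.22], [0, 0, 0]],
    [[0.22, 0, -0.22], [0, 0, 0]],
    [[0.22, 0, -0.22], [0, 0, 0]],
    [[0.095, 0, -0.12], [0, 0, 0]],
  ],
  gripper=0.35,
)

```text
time: 25.9
eef_pos: [0.5029, -0.284, 0.2231]
tcp_rot: [0.684, -0.182, 0.182, -0.683]
contact_force: [0.7, 0.9, -0.3]
opening: 0.653
```

send_rows(
  plan=[
    [[0, 0, 0], [0, -0.02, 0]],
    [[0, 0, 0], [0, -0.02, 0]],
    [[0, 0, 0], [0, -0.018, 0]],
    [[0, 0, 0], [0, 0, 0]],
    [[0, 0, 0], [0, 0, 0]],
    [[0, 0, 0], [0, 0, 0]],
  ],
)

```text
time: 26.5
eef_pos: [0.5028, -0.2809, 0.2232]
tcp_rot: [-0.705, 0.055, -0.055, 0.705]
contact_force: [0.2, -0.1, -0.4]
opening: 0.652
```

Run:
```python
from m import *
c=cam("wrist"); pickle.dump(c,open("w9.pkl","wb")); cv2.imwrite("pics/w9.png",c["img"])
s=get_state(); print(s["time"],s["eef_pos"],s["opening"],s["qpos"])
print(proj(c,[(.504,-.281,.013),(.504,-.281,.078)]))
```

```text
26.55 [ 0.5029 -0.281   0.2232] 0.6540570368328849 [-0.6856  0.0893  1.8455 -0.      1.2069 -2.1018]
[[283.1966 177.2966]
 [283.1158 195.6154]]
```

View pics/w9.png

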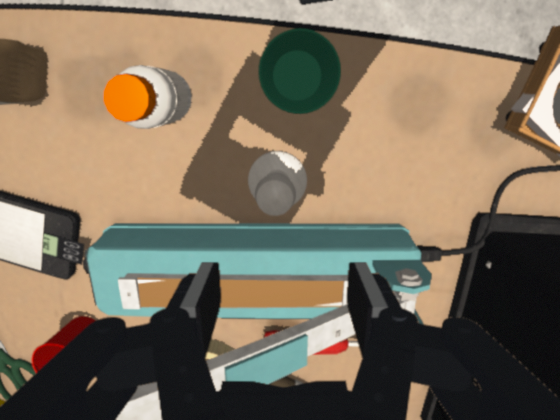

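The view confirms the tamper standing on the robot's side of the sealer: foot at (278,181), knob at (274,196). The raised lever is beyond the gripper's reach.

Run:
```python
from m import *
c=pickle.load(open("w9.pkl","rb"))
H,S,V=cv2.split(cv2.cvtColor(c["img"],cv2.COLOR_BGR2HSV).astype(int))
m=(S<60)&(V>55)
for r in (155,160,165,170,175,180,185,190,195,200,205,210,215):
    x=np.where(m[r,225:330])[0]+225
    if len(x):print(r,x.min(),x.max(),end=" | ")
ell(c,m,(278,175),"tamper foot+",.013)
# foot: widest row / near edge
n,l,st,ce=cv2.connectedComponentsWithStats(m.astype(np.uint8));i=l[175,278];print(st[i])
P=plane(c,[(278,st[i][1]),(274,196)],.013);print("near foot edge",P[0],"knob centre@.07",plane(c,(274,196),.074)[0])
```

```text
155 262 292 | 160 256 298 | 165 252 302 | 170 250 304 | 175 248 306 | 180 248 306 | 185 249 306 | 190 250 304 | 195 253 302 | 200 256 298 | 205 258 292 | 210 262 287 | 215 270 278 | tamper foot+ px 276.8 182.0 57.9 64.5 -> [ 0.5076 -0.2879] encl 0.5093 -0.2891 diam mm 65.6
[ 248  151   59   65 2904]
near foot edge [ 0.4779 -0.2819  0.013 ] knob centre@.07 [ 0.5043 -0.2885  0.074 ]
```

send_rows(
  plan=[
    [[0.025, 0.1, -0.05], [0, 0, 0]],
    [[0, 0.2, 0], [0, 0, 0]],
    [[0, 0.25, 0], [0, 0, 0]],
    [[0, 0.25, 0], [0, 0, 0]],
    [[0, 0.25, 0], [0, 0, 0]],
    [[0, 0.2, 0], [0, 0, 0]],
    [[0, 0.12, 0], [0, 0, 0]],
    [[0, 0.08, 0], [0, 0, 0]],
    [[0, 0.04, 0], [0, 0, 0]],
    [[0, 0, 0], [0, 0, 0]],
    [[0, 0, 0], [0, 0, 0]],
  ],
)

```text
time: 27.65
eef_pos: [0.5057, -0.2881, 0.0455]
tcp_rot: [0.705, -0.054, 0.055, -0.705]
contact_force: [0.6, -0.6, -0.4]
opening: 0.65
```

send_rows(
  plan=[
    [[0, 0, 0], [0, 0, 0]],
    [[0, 0, 0], [0, 0, 0]],
    [[0, 0, 0], [0, 0, 0]],
    [[0, 0, 0], [0, 0, 0]],
    [[0, 0, 0], [0, 0, 0]],
    [[0, 0, 0], [0, 0, 0]],
    [[0, 0, 0], [0, 0, 0]],
    [[0, 0, 0], [0, 0, 0]],
    [[0, 0, 0], [0, 0, 0]],
  ],
  gripper=1,
  grip_force=60,
)

```text
time: 28.55
eef_pos: [0.5058, -0.2883, 0.0458]
tcp_rot: [0.706, -0.054, 0.055, -0.705]
contact_force: [-0.4, 0.5, 6.3]
opening: 0.367
```

send_rows(
  plan=[
    [[0, -0.03, 0], [0, 0, 0]],
    [[0, -0.1, 0], [0, 0, 0]],
    [[0, -0.2, 0], [0, 0, 0]],
    [[0, -0.25, 0], [0, 0, 0]],
    [[0, -0.25, 0], [0, 0, 0]],
    [[0, -0.25, 0], [0, 0, 0]],
    [[0, -0.2, 0], [0, 0, 0]],
    [[0, -0.1, 0], [0, 0, 0]],
    [[0, 0, 0], [0, 0, 0]],
    [[0, 0, 0], [0, 0, 0]],
  ],
)

```text
time: 29.55
eef_pos: [0.5042, -0.2869, 0.2083]
tcp_rot: [-0.704, 0.055, -0.053, 0.706]
contact_force: [0.3, -0.3, -4.9]
opening: 0.372
```

send_rows(
  plan=[
    [[-0.05, 0, 0.1], [0, 0, 0]],
    [[-0.1, 0, 0.21], [0, 0, 0]],
    [[-0.12, 0, 0.26], [0, 0, 0]],
    [[-0.12, 0, 0.26], [0, 0, 0]],
    [[-0.12, 0, 0.26], [0, 0, 0]],
    [[-0.12, 0, 0.26], [0, 0, 0]],
    [[-0.12, 0, 0.26], [0, 0, 0]],
    [[-0.09, 0, 0.19], [0, 0, 0]],
    [[-0.04, 0, 0.1], [0, 0.018, 0]],
    [[0, 0, 0], [0, 0.02, 0]],
    [[0, 0, 0], [0, 0.018, 0]],
    [[0, 0, 0], [0, 0, 0]],
  ],
)

```text
time: 30.75
eef_pos: [0.4341, -0.045, 0.2082]
tcp_rot: [-0.685, 0.178, -0.175, 0.685]
contact_force: [-1.0, -0.3, -5.0]
opening: 0.364
```

Run:
```python
from m import *
s=get_state();print(s["time"],s["eef_pos"],s["contact_force"],s["opening"])
go(.511,.0892,.17,np.deg2rad(60.5))
```

```text
30.75 [ 0.4341 -0.045   0.2082] [-1.0024 -0.2799 -5.0109] 0.3640332681085754
shift units [0.0217 0.3182 1.2885] mm 159.29150527586953 turn units [ 0.0001  0.0017 -0.0005] deg 0.6262626766834852 q6 -1.4030659598968291 M x,z axes [ 0.8754 -0.4833 -0.0034] [ 0.4834  0.8754 -0.0003]
```

send_rows(
  plan=[
    [[0.02, 0, 0.09], [0, 0, 0]],
    [[0, 0, 0.2], [0, 0, 0]],
    [[0, 0, 0.25], [0, 0, 0]],
    [[0, 0, 0.25], [0, 0, 0]],
    [[0, 0, 0.25], [0, 0, 0]],
    [[0, 0, 0.17], [0, 0, 0]],
    [[0, 0, 0.08], [0, 0, 0]],
    [[0, 0, 0], [0, 0, 0]],
    [[0, 0, 0], [0, 0, 0]],
    [[0, 0, 0], [0, 0, 0]],
    [[0, 0, 0], [0, 0, 0]],
  ],
)

```text
time: 31.85
eef_pos: [0.5123, 0.0874, 0.2099]
tcp_rot: [0.685, -0.177, 0.177, -0.684]
contact_force: [1.5, 0.0, -4.8]
opening: 0.366
```

Run:
```python
from m import *
c=cam("wrist"); pickle.dump(c,open("w10.pkl","wb")); cv2.imwrite("pics/w10.png",c["img"])
s=get_state();print(s["time"],s["eef_pos"])
print(proj(c,[(.5143,.0887,.038),(.5433,.090,.02)]))
go(.511,.0892,.068,np.deg2rad(60.5))
```

```text
31.9 [0.5124 0.0875 0.21  ]
[[285.1667 187.2923]
 [301.2849 208.0399]]
shift units [-0.0172  1.1834  0.0069] mm 142.02938942969166 turn units [0.     0.0013 0.    ] deg 0.48328524383447535 q6 -1.0904585647357714 M x,z axes [ 0.8745 -0.4851  0.0002] [ 0.4851  0.8745 -0.0001]
```

View pics/w10.png

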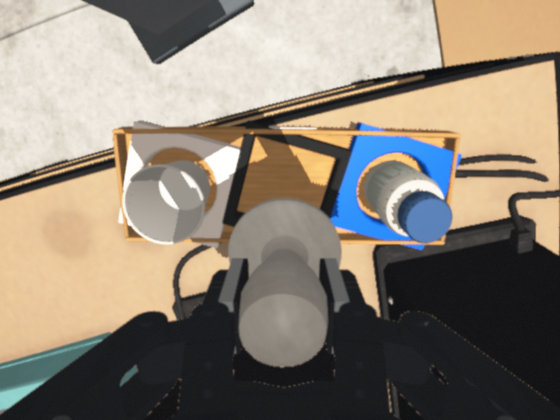

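The view shows the tamper held upright above the black opening (near corners (252,142) and (335,158)). The cup and bottle are undisturbed. I'll check the foot's offset in the hand before lowering.

Run:
```python
from m import *
c=pickle.load(open("w10.pkl","rb")); s=get_state(); n=np.array([.8745,-.4851])
for z in (.165,.177): print("foot centre", z, plane(c,(285,198),z)[0][:2]+n*.029, s["eef_pos"][:2])
a,b,d=plane(c,[(252,142),(335,158),(238,205)],.038)[:,:2]
e1=(b-a)/np.linalg.norm(b-a); p=np.array([e1[1],-e1[0]]); print("edge",np.linalg.norm(b-a),"centre",(a+b)/2+p*.037, (a+b)/2-p*.037)
```

```text
foot centre 0.165 [0.5154 0.0874] [0.5124 0.0875]
foot centre 0.177 [0.5123 0.089 ] [0.5124 0.0875]
edge 0.07141505359713586 centre [0.5178 0.087 ] [0.461  0.1345]
```

send_rows(
  plan=[
    [[0, 0.1, 0.01], [0, 0, 0]],
    [[0, 0.2, 0], [0, 0, 0]],
    [[0, 0.2, 0], [0, 0, 0]],
    [[0, 0.2, 0], [0, 0, 0]],
    [[0, 0.2, 0], [0, 0, 0]],
    [[0, 0.1, 0], [0, 0, 0]],
    [[0, 0.06, 0], [0, 0, 0]],
    [[0, 0.04, 0], [0, 0, 0]],
    [[0, 0.03, 0], [0, 0, 0]],
    [[0, 0.02, 0], [0, 0, 0]],
    [[0, 0, 0], [0, 0, 0]],
    [[0, 0, 0], [0, 0, 0]],
  ],
)

```text
time: 33.1
eef_pos: [0.5136, 0.0893, 0.0725]
tcp_rot: [-0.685, 0.176, -0.177, 0.685]
contact_force: [-0.6, -0.7, -4.3]
opening: 0.369
```

send_rows(
  plan=[
    [[0, 0.01, 0], [0, 0, 0]],
    [[0, 0, 0], [0, 0, 0]],
    [[0, 0.01, 0], [0, 0, 0]],
    [[0, 0, 0], [0, 0, 0]],
  ],
)

```text
time: 33.5
eef_pos: [0.513, 0.0893, 0.0694]
tcp_rot: [0.685, -0.177, 0.177, -0.685]
contact_force: [0.6, -0.8, -4.6]
opening: 0.366
```

send_rows(
  plan=[
    [[0, 0.01, 0], [0, 0, 0]],
    [[0, 0, 0], [0, 0, 0]],
    [[0, 0.01, 0], [0, 0, 0]],
    [[0, 0, 0], [0, 0, 0]],
    [[0, 0, 0], [0, 0, 0]],
  ],
)

```text
time: 34.0
eef_pos: [0.5131, 0.0892, 0.0671]
tcp_rot: [0.685, -0.177, 0.177, -0.685]
contact_force: [0.8, -0.7, -3.4]
opening: 0.363
```

send_rows(
  plan=[
    [[0, 0.005, 0], [0, 0, 0]],
    [[0, 0, 0], [0, 0, 0]],
    [[0, 0, 0], [0, 0, 0]],
  ],
)

```text
time: 34.3
eef_pos: [0.5131, 0.0893, 0.0665]
tcp_rot: [-0.685, 0.177, -0.177, 0.685]
contact_force: [-0.1, 0.2, -4.7]
opening: 0.37
```

send_rows(
  plan=[
    [[0, 0.005, 0], [0, 0, 0]],
    [[0, 0, 0], [0, 0, 0]],
    [[0, 0.005, 0], [0, 0, 0]],
    [[0, 0, 0], [0, 0, 0]],
    [[0, 0, 0], [0, 0, 0]],
  ],
)

```text
time: 34.8
eef_pos: [0.5135, 0.0891, 0.0659]
tcp_rot: [0.685, -0.177, 0.177, -0.685]
contact_force: [-1.2, -0.9, 0.1]
opening: 0.363
```

Contact: the tamper's weight is taken up at the expected height. I'll release, rise and move clear.

send_rows(
  plan=[
    [[0, 0, 0], [0, 0, 0]],
    [[0, 0, 0], [0, 0, 0]],
    [[0, 0, 0], [0, 0, 0]],
    [[0, 0, 0], [0, 0, 0]],
    [[0, 0, 0], [0, 0, 0]],
    [[0, 0, 0], [0, 0, 0]],
  ],
  gripper=0.3,
)

```text
time: 35.4
eef_pos: [0.5132, 0.0893, 0.0653]
tcp_rot: [-0.685, 0.177, -0.177, 0.685]
contact_force: [-0.4, 0.2, -0.9]
opening: 0.7
```

send_rows(
  plan=[
    [[0, -0.05, 0], [0, 0, 0]],
    [[0, -0.1, 0], [0, 0, 0]],
    [[0, -0.2, 0], [0, 0, 0]],
    [[0, -0.25, 0], [0, 0, 0]],
    [[0, -0.25, 0], [0, 0, 0]],
    [[0, -0.25, 0], [0, 0, 0]],
    [[0, -0.25, 0], [0, 0, 0]],
    [[0, -0.1, 0], [0, 0, 0]],
    [[0, 0, 0], [0, 0, 0]],
    [[0, 0, 0], [0, 0, 0]],
    [[0, 0, 0], [0, 0, 0]],
  ],
)

```text
time: 36.5
eef_pos: [0.5121, 0.0892, 0.2371]
tcp_rot: [0.685, -0.178, 0.175, -0.684]
contact_force: [-0.7, 0.3, -0.6]
opening: 0.698
```

Run:
```python
from m import *
c=cam("wrist"); t=cam("scene")
s=get_state();print(s["time"],s["eef_pos"],s["contact_force"],s["opening"])
print("expect knob",proj(c,(.513,.089,.098)),"cup",proj(c,(.467,.0062,.084)),"cap",proj(c,(.5615,.1715,.116)))
a=cv2.resize(c["img"][90:330,90:480],(780,480));b=cv2.resize(t["img"][170:270,180:375],(780,400))
cv2.imwrite("pics/end.png",cv2.resize(np.vstack([a,b]),(600,600)) if 0 else np.hstack([cv2.resize(a,(400,246)),cv2.resize(b,(400,246))]))
H,S,V=cv2.split(cv2.cvtColor(t["img"],cv2.COLOR_BGR2HSV))
for nm,lo,hi in (("green",(70,120,20),(86,255,140)),("orange",(8,200,150),(16,255,255))):
    m=cv2.inRange(cv2.merge([H,S,V]),lo,hi);n,l,st,ce=cv2.connectedComponentsWithStats(m);print(nm,[ce[i].round(1) for i in range(1,n) if st[i][4]>20])
```

```text
36.6 [0.5123 0.0893 0.2373] [-0.761   0.2953 -1.1193] 0.69614844396273
expect knob [[283.2722 198.1994]] cup [[168.7836 193.3561]] cap [[411.8341 208.2947]]
green [array([299.2, 230.4])]
orange [array([339.8, 225.4])]
```

No more views allowed, so I'll check numerically.

Run:
```python
from m import *
c=cam("wrist")
H,S,V=cv2.split(cv2.cvtColor(c["img"],cv2.COLOR_BGR2HSV).astype(int))
print("expected foot top/knob px",proj(c,[(.513,.089,.033),(.513,.089,.098)]), "foot radius px", np.linalg.norm(proj(c,(.513,.089,.033))-proj(c,(.513+.029*.48,.089+.029*.875,.033))))
for r in range(140,236,5):
    print(r,"".join("." if S[r,x]<60 and V[r,x]>65 else ("b" if 5<=H[r,x]<=22 and V[r,x]>60 and S[r,x]>70 else "k") for x in range(225,345,2)))
p=proj(c,(.5615,.1715,.116))[0]; ell(c,(H>103)&(H<122)&(S>80)&(V<150),p,"cap",.116)
```

```text
expected foot top/knob px [[283.3194 179.0489]
 [283.1128 197.8835]] foot radius px 30.294770165441083
140 ..bbbbbbbb.kkkkbbbbbbbbbbbbbbb.kkkkkkkkkkkkkkkkbbbbbbbbbbbbb
145 ..........kkkkbbbbbbbbbbbbbbbbbbbbbbbbb.kkkkkkkkkkkkkkkbbbbk
150 ..........kkkbbbbbbbbbbbbbb......bbbbbbbbbbbbbbbkkkkkkkkkkkk
155 .........kkkkbbbbbbbbk.................bbbbbbbbbbbbbbkkkkkkk
160 .........kkkkbbbbbb.......................bbbbbbbbbbbkkkkkkk
165 ........kkkkbbbbb...........................bbbbbbbbkkkkkkkk
170 .......kkkkbbbbb.............................bbbbbbkkkkkkkkk
175 ......kkkkkbbbbb.............................bbbbbkkkkkkkkkk
180 ......kkkkbbbbbb.............................kbbbkkkkkkkkkkk
185 .....kkkkbbbbbbb.............................bbbbkkkkkkkkkkk
190 ....kkkkkbbbbbbbb...........................bbbbkkkkkkkkkkkk
195 ...kkkkkbbbbbbbbbb.........................bbbbkkkkkkkkkkkkk
200 ...kkkkbbbbbbbbbbbbb....................kbbbbbkkkkkkkkkkkkkk
205 ..kkkkkkkkbbbbbbbbbbbb................bbbbbbbkkkkkkkkkkkkkkk
210 .kkkkkkkkkkkkkkkkkkbbbbb............bbbbbbbbbkkkkkkkkkkkkkkk
215 ..kkkkkkkkkkkkkkkkkkkkkkkkkk..k....bbbbbbbbbkkkkkkkkkkkkkkkk
220 .bbbbbbbbbbkkkkkkkkkkkkkkkkkkkkkkkkkbbbbbbbkkkkk.bbbbbb..kkk
225 bbbbbbbbbbbbbbbbbbbbkkkkkkkkkkkkkkkkkkkkkkkkkkkkbbbbbbbbbbbb
230 bbbbbbbbbbbbbbbbbbbbbbbbbbbbbbbbbbbbbbbbbbbbbbbbbbbbbbbbbbbb
235 bbbbbbbbbbbbbbbbbbbbbbbbbbbbk.bbbbbbbbbbbbkkbbbbbbbbbbbbbbbb
cap seed off
```

The tamper's foot shows as a full disc at (285,179), radius about 30 px, with floor visible all round it, as expected for seated and upright. I'll fix the failed cap check and hand in.

Run:
```python
from m import *
c=cam("wrist"); H,S,V=cv2.split(cv2.cvtColor(c["img"],cv2.COLOR_BGR2HSV).astype(int))
p=proj(c,(.5615,.1715,.116))[0].astype(int);print(p,H[p[1],p[0]],S[p[1],p[0]],V[p[1],p[0]])
m=(H>103)&(H<122)&(S>80)&(V<190)
ell(c,m&(np.hypot(*(np.indices(m.shape)[::-1]-p[:,None,None]))<35),p,"cap",.116)
q=proj(c,(.467,.0062,.084))[0]; ell(c,(S<60)&(V>70)&(np.hypot(*(np.indices(m.shape)[::-1]-q[:,None,None]))<45),q,"cup rim~",.084)
s=get_state();print(s["time"],s["dq"]); sign_off()
```

```text
[411 207] 108 127 191
cap seed off
cup rim~ px 172.2 190.0 80.4 88.0 -> [0.4666 0.0101] encl 0.4671 0.0079 diam mm 74.1
36.7 [ 0.0008 -0.0043 -0.0065  0.0008  0.0014 -0.0006]
the job is handed in; nothing more can be done
```

I packed the white cup, then the blue-cap bottle, then the tamper from in front of the sealer into their inserts. The job is handed in at 36.7 s of the 112 s allowed. Each one was lowered until contact showed before release: 5.9 N for the cup, 7.4 N for the bottle, and the tamper's weight taken up at the expected height.

**Last checks that agreed:**
- **Tamper:** its foot shows as a full disc within about 2 px of the prediction, with tray floor visible around it. I aimed it about 1 mm off centre, away from a cable-like sliver on the tray floor.
- **Cup and bottle:** both were seen standing in their inserts in a picture taken just before the tamper went in.
- **Green cup and orange bottle:** both are within 0.2 px of where the scene camera saw them early on, before I moved anything.
- **Robot:** the gripper was about 14 cm above the tamper's release height, at rest and touching nothing.

**Checks that failed or disagreed:**
- **Bottle cap:** my colour fit failed twice because the brightness limit was set just too low. The predicted pixel was cap blue, which fits the bottle still being in place.
- **Cup rim:** the last fit read 74 mm instead of 64 mm because it took in some of the white insert. Its centre was still within 2–4 mm of the target.
- **Final picture:** I could not view it because the limit of 16 was reached.

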